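# Pack the gap in the heel press and hold it clamped

### The job

A shoe sits sole-up in the green heel press, but even with the arm fully down on its stop the rubber foot would hang short of the heel. Close that gap: stack yellow packing plates neatly centred and flat on the heel, just as many as it takes for the foot to bear on them before the arm reaches its stop, then bring the arm down by its ball knob. Finish while still holding the arm pressed down firmly so that the stack stays clamped on the heel, and leave the other things on the bench where they are.

Things in the scene. Friction and masses are not known exactly. Their poses are not given: they have to be found in the camera images.
- press: green heel press, fixed to the bench: base plate 270 x 110 x 8 mm, two hinge cheeks and a stop post. Origin on the bench straight below the hinge axis, z up; the arm points along its -x when down. The shoe's heel lies 135 mm from the hinge axis towards -x. The cheeks reach 133 mm above the bench, the stop post (45 mm from the axis towards -x) 131 mm
- hinge (a point): centre of the arm's hinge axis, 115 mm above the bench; the axis runs along the press's y
- lever (a joint): angle of the press arm (160 g), rad: 0 = fully down, level, on its stop; grows as it lifts (limit 1.45, almost upright; starts at 1.2 to 1.4). Stiff hinge (friction 0.2 N m): it stays where left. At 0 the foot's underside is 115 mm above the bench, 135 mm from the hinge axis; on a stack reaching b mm above that level the arm stops at about b/135 rad and goes no lower
- knob (a point): centre of the black ball knob, 34 mm in diameter, at the arm's end (behind it a bar 20 mm wide, 14 mm thick): 190 mm along the arm from the hinge axis and 26 mm above the line through axis and foot. At angle a it is 190 cos a - 26 sin a mm from the axis towards the press's -x and 190 sin a + 26 cos a mm above it
- foot (a point): middle of the underside of the round rubber foot (28 mm across) under the arm
- shoe: dark brown shoe, fixed in the press sole up, toe along its +y, its axes parallel to the press's; about 250 mm long. Origin at the centre of the heel's top face
- heel (a point): centre of the flat top face of the black heel (64 mm along the press's x, 62 mm along y), straight below the foot when the arm is down; it lies 101 to 111 mm above the bench, so the gap to fill is 4 to 14 mm
- plate0: yellow packing plate 50 x 36 x 8 mm (x, y, z), about 30 g, one of four alike; origin at the centre of its underside. It lies flat on the cork board
- plate1: yellow packing plate 50 x 36 x 8 mm (x, y, z), about 30 g, one of four alike; origin at the centre of its underside. It lies flat on the cork board
- plate2: yellow packing plate 50 x 36 x 8 mm (x, y, z), about 30 g, one of four alike; origin at the centre of its underside. It lies flat on the cork board
- plate3: yellow packing plate 50 x 36 x 8 mm (x, y, z), about 30 g, one of four alike; origin at the centre of its underside. It lies flat on the cork board
- board: cork board 200 x 200 x 8 mm lying fixed on the bench, the plates on it; origin at the centre of its underside
- tack_tin: bystander: small steel tin, 52 mm across, 42 mm high; origin under its centre
- hammer: bystander: hammer 240 mm long, lying
- brush: bystander: brush 170 mm long, lying
- glue_can: bystander: red can with yellow band, 84 mm across, 110 mm high; origin under its centre
- polish_jar: bystander: amber jar with black cap, 60 mm across, 50 mm high; origin under its centre
- rivet_bowl: bystander: blue bowl, 90 mm across, 35 mm high; origin under its centre
Mind the look-alikes: they are no part of the job. Leave any blue look-alike of the plate3 alone. What is shaped like the plate1 but red is not meant.

How it is judged:
On the way, in this order (a step that is already met when the one before it is completed fails the run):
1. a plate lies released, flat and centred on the heel (within 15 mm) while the arm is up (value of joint lever above 0.5 rad and ((horizontal distance between plate0 and heel below 0.015 m and z of plate0 in the frame of heel between -0.003 and 0.003 m and angle between plate0's own z axis and vertical below 0.1 rad and contact force between shoe and plate0 above 0.05 N and contact force between the fingers and plate0 below 0.05 N) or (horizontal distance between plate1 and heel below 0.015 m and z of plate1 in the frame of heel between -0.003 and 0.003 m and angle between plate1's own z axis and vertical below 0.1 rad and contact force between shoe and plate1 above 0.05 N and contact force between the fingers and plate1 below 0.05 N) or (horizontal distance between plate2 and heel below 0.015 m and z of plate2 in the frame of heel between -0.003 and 0.003 m and angle between plate2's own z axis and vertical below 0.1 rad and contact force between shoe and plate2 above 0.05 N and contact force between the fingers and plate2 below 0.05 N) or (horizontal distance between plate3 and heel below 0.015 m and z of plate3 in the frame of heel between -0.003 and 0.003 m and angle between plate3's own z axis and vertical below 0.1 rad and contact force between shoe and plate3 above 0.05 N and contact force between the fingers and plate3 below 0.05 N))), for 0.2 s.
2. the arm is down and presses on the stack, and the stack on the heel, with more than 6 N (value of joint lever below 0.076 rad and (contact force between lever and plate0 above 6 N or contact force between lever and plate1 above 6 N or contact force between lever and plate2 above 6 N or contact force between lever and plate3 above 6 N) and (contact force between shoe and plate0 above 6 N or contact force between shoe and plate1 above 6 N or contact force between shoe and plate2 above 6 N or contact force between shoe and plate3 above 6 N)), for 0.2 s.
At the end, for the whole second after the job is handed in: fingers press the arm with over 2 N; the foot bears on a plate and a plate on the heel with over 6 N; the arm rests below 0.076 rad (no needless plates); every plate is flat within 15 mm of the heel centre, or over 80 mm away (all of step 2 and ((horizontal distance between plate0 and heel below 0.015 m and angle between plate0's own z axis and vertical below 0.15 rad) or horizontal distance between plate0 and heel above 0.08 m) and ((horizontal distance between plate1 and heel below 0.015 m and angle between plate1's own z axis and vertical below 0.15 rad) or horizontal distance between plate1 and heel above 0.08 m) and ((horizontal distance between plate2 and heel below 0.015 m and angle between plate2's own z axis and vertical below 0.15 rad) or horizontal distance between plate2 and heel above 0.08 m) and ((horizontal distance between plate3 and heel below 0.015 m and angle between plate3's own z axis and vertical below 0.15 rad) or horizontal distance between plate3 and heel above 0.08 m) and contact force between the fingers and lever above 2 N and velocity of joint lever below 0.05 rad/s); the arm keeps its last pose, push and grip.
It fails at once if another thing on the bench was disturbed (moved more than 30 mm) (distance of any of tack_tin, hammer, brush, glue_can, polish_jar, rivet_bowl from where it was at the start of the episode above 0.03 m).
It also fails if it takes over 67 s, if anything falls off the work surface, if the arm or the gripper's body presses on something with over 40 N, if the wrist force passes 120 N, or if a joint passes its speed limit or range.

### The arm

A 6-joint arm with a two-finger parallel gripper is mounted at the origin on the work surface. World frame = base frame: x ahead of the robot, y to its left, z up, the work surface at z = 0. Lengths are in m, angles in rad, forces in N, time in s.
With the tool pointing down it reaches from about 0.275 to 0.725 m from the base axis. Payload 5.6 kg.
Tool frame: the origin (TCP) lies on the centre line of the jaws, within the pads' length; the fingertips stand 22 mm ahead of it and the grasp point (between the pads) lies 3 mm ahead of it; x points along the fingers, y is the direction in which the jaws open and shut, and the axes are right-handed (so a half turn about x gives the same grasp; the last joint's range is limited). The gripper opens to 85 mm and grips with 20 to 120 N. Pads are 22 mm wide; open, the fingers measure 114 mm over their backs; the gripper's body (76 mm by 85 mm) begins 54 mm behind the grasp point. The pads swing forward as they close: fully open they stand 13 mm farther back than shut.
Start: joints at [1.427, 0.255, 0.108, 0, -1.424, -0.285], TCP at [0.229, 0.5, 0.253] pointing down, gripper open.
Joint ranges: [-2.95, 2.95], [-1.21, 1.97], [-1.09, 1.5], [-2.87, 1.71], [-2.94, -0.07], [-3.05, 3.05]. Speed limits (rad/s): [2.57, 2.57, 3.14, 3.14, 3.14, 3.14].

### API

Orientations are given as a unit quaternion [w, x, y, z].
In Python, from bench import observe, grab_frame, ticket gives the robot as it stands. The module is installed in compiled form; this text tells all that it offers.
- The arm moves only by the tool move_arm, never from a script. Its argument "commands" is a list of rows, each a list of 4 numbers: the shift along the tool's x, y, z in m, then the turn about the tool's x in rad. In form: [[x, y, z, spin], ...]. A call has exactly 8 rows; each row shifts and turns the commanded pose from where the row before left it, along the tool's axes as they then stand; what a row does not reach is not made up. A row lasts 1/10 s, in which the tool goes at most 50 mm and 8.59 degrees, less where a joint would pass 70% of its speed; a pose out of reach is approached as far as the arm can. A call with a gripper value outside its range is refused whole. "claw" is the opening, from 0 (shut) to 1 (fully open), set as the call begins (left out, the last holds). The fingers move at their own pace and stop on an object; "squeeze" is the grip in N (left out, the last holds). Time passes only in rows, so rows that do not move let the fingers close, or fill a call up. It gives the time, the measured TCP pose, the force and the opening at its end, in the units of the state.
- observe(): the state, without advancing time (a new reading comes with each control period).
- grab_frame(name): name is "scene" or "side" or "wrist"; returns a dict with "img" (400x640x3 uint8, red, green, blue), "mtx" (3x3 intrinsics, pixels), "R" (3x3) and "t" (3): a world point X has camera coordinates R X + t. Camera axes: x right, y down, z forward; pixel columns grow to the right and rows downward; lengths in m; the calibration is good to about 2 mm. A picture is of the moment at which its call begins. There is no depth.
- ticket.sign_off(): hands the job in, once; it reports no verdict.
The state is a dict: "time_s": time; "qpos": joint angles; "qd": joint speeds; "effort": joint torques, N m; "eef_pos": TCP position; "orientation": TCP orientation; "wrist_force": force on the tool from outside, world axes, zero at the start; "wrist_torque": the same for the moment, N m; "grip_width": finger opening in m.
Only numpy, scipy, OpenCV 4.12 (cv2) and the standard library are available. Lean on these libraries where they do the work, as an engineer would, in place of code of your own. Each camera call takes 0.05 s, during which the arm holds its last target.

## Working session

There is one attempt and no reset: what is moved stays moved. The work goes in short steps, Python scripts to look and compute and a tool call to move; the robot and the scene stay as the last step left them, time stands still between calls to the robot, and variables do not carry over. Pictures are saved under pics/ and viewed, and the job is handed in when it is done.

Besides the shell and the picture viewer there is one more tool, called after ">>>" as a command line: name --pt "numbers of a row" for each row, then --argument value for the rest. move_arm: Moves the arm, as the interface text tells. Its arguments: {"type":"object","properties":{"commands":{"type":"array","items":{"type":"array","items":{"type":"number"}}},"claw":{"type":"number"},"squeeze":{"type":"number"}},"required":["commands"]}

```bash
mkdir -p pics
cat > h.py <<'E'
import numpy as np, cv2
from bench import observe, grab_frame, ticket
def snap(name,fn):
    f=grab_frame(name); cv2.imwrite(f'pics/{fn}.png',cv2.cvtColor(f['img'],cv2.COLOR_RGB2BGR))
    np.savez(f'pics/{fn}.npz',**f); return f
def load(fn): return dict(np.load(f'pics/{fn}.npz'))
def ray(f,u,v):
    d=np.linalg.inv(f['mtx'])@np.array([u,v,1.]); R=f['R'];c=-R.T@f['t']; return c,R.T@d
def onz(f,u,v,z):
    c,d=ray(f,u,v); return c+d*(z-c[2])/d[2]
def proj(f,X):
    p=f['R']@np.array(X)+f['t']; q=f['mtx']@p; return q[:2]/q[2]
def st():
    s=observe(); return {k:np.round(v,4).tolist() for k,v in s.items()}
E
python3 - <<'E'
from h import *
for n in ['scene','side','wrist']:
    f=snap(n,n+'0'); print(n,(-f['R'].T@f['t']).round(3),f['R'][2].round(2))
print(st())
E
```

```text
scene [ 1.368 -0.135  0.978] [-0.67  0.07 -0.73]
side [ 0.337 -0.792  0.794] [ 0.24  0.71 -0.66]
wrist [0.293 0.471 0.373] [-0.26  0.12 -0.96]
{'time_s': 0.15, 'qpos': [1.4266, 0.2556, 0.1073, -0.0003, -1.4239, -0.2846], 'qd': [0.0, -0.0024, 0.0042, 0.0014, 0.0007, 0.0025], 'effort': [-0.0001, -38.6941, 23.8083, 5.3665, -0.0045, -0.0], 'eef_pos': [0.2285, 0.4999, 0.2526], 'orientation': [0.1499, -0.6908, 0.151, 0.691], 'wrist_force': [-0.7286, -0.6036, 0.3945], 'wrist_torque': [0.0338, -0.0051, -0.0162], 'grip_width': 0.0853}
```

View pics/scene0.png

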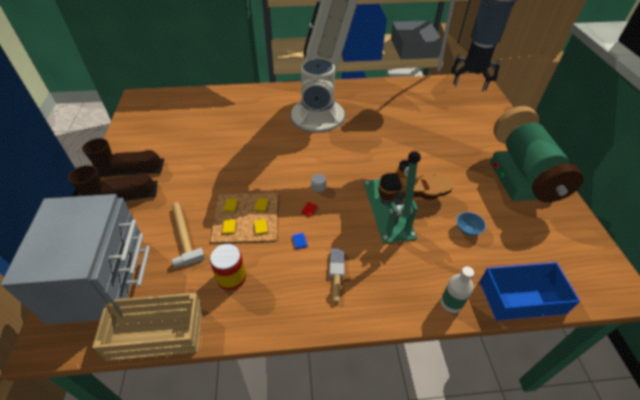

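View pics/side0.png

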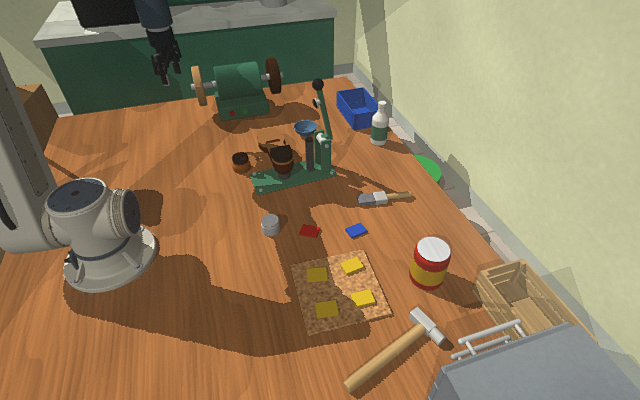

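View pics/wrist0.png

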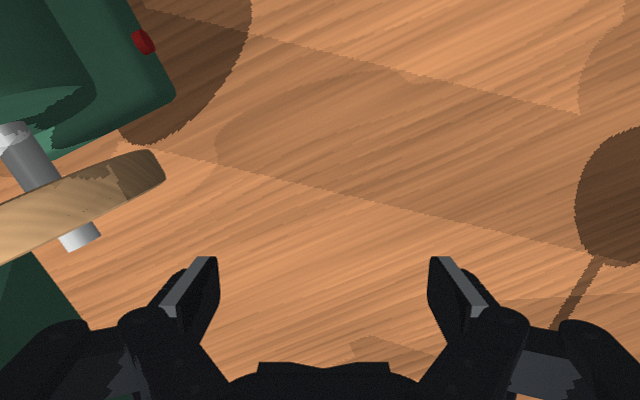

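Run:
```python
from h import *
f=load('side0'); g=load('scene0')
a=cv2.resize(f['img'][60:200,220:420],None,fx=4,fy=4,interpolation=cv2.INTER_CUBIC)
cv2.imwrite('pics/c1.png',a[...,::-1])
a=cv2.resize(f['img'][215:345,280:400],None,fx=4,fy=4,interpolation=cv2.INTER_CUBIC)
b=cv2.resize(g['img'][140:250,350:460],None,fx=4.7,fy=4.7,interpolation=cv2.INTER_CUBIC)
cv2.imwrite('pics/c2.png',a[...,::-1]);cv2.imwrite('pics/c3.png',b[...,::-1])
for n,im,roi in(('side',f,(240,345,285,400)),('scene',g,(185,250,205,285))):
    hsv=cv2.cvtColor(im['img'],cv2.COLOR_RGB2HSV)
    m=cv2.inRange(hsv,(24,200,80),(35,255,255)); mm=np.zeros_like(m); r=roi; mm[r[0]:r[1],r[2]:r[3]]=m[r[0]:r[1],r[2]:r[3]]
    k,l,s,c=cv2.connectedComponentsWithStats(mm)
    for i in range(1,k):
        if s[i,4]<30: continue
        pts=np.argwhere(l==i)[:,::-1]
        w=np.array([onz(im,u,v,.016)[:2] for u,v in pts],np.float32)
        rc=cv2.minAreaRect(w*1000)
        print(n,c[i].round(1),s[i,4],onz(im,*c[i],.016).round(4),rc)
```

```text
scene [230.4 204.9] 116 [ 0.4917 -0.3312  0.016 ] ((490.0984802246094, -330.8446044921875), (33.482784271240234, 48.17121505737305), 82.83609008789062)
scene [260.9 204.5] 117 [ 0.4994 -0.2323  0.016 ] ((499.0222473144531, -231.88446044921875), (33.299835205078125, 49.71563720703125), 76.3269271850586)
scene [228.7 225.9] 145 [ 0.5795 -0.3319  0.016 ] ((578.8422241210938, -332.41082763671875), (52.173221588134766, 33.730194091796875), 2.6227259635925293)
scene [260.4 226.6] 138 [ 0.5913 -0.2338  0.016 ] ((591.0560302734375, -233.97079467773438), (51.298519134521484, 32.81938171386719), 6.8520283699035645)
```

```bash
ls pics
```

```text
c1.png
c2.png
c3.png
scene0.npz
scene0.png
side0.npz
side0.png
wrist0.npz
wrist0.png
```

View pics/c1.png

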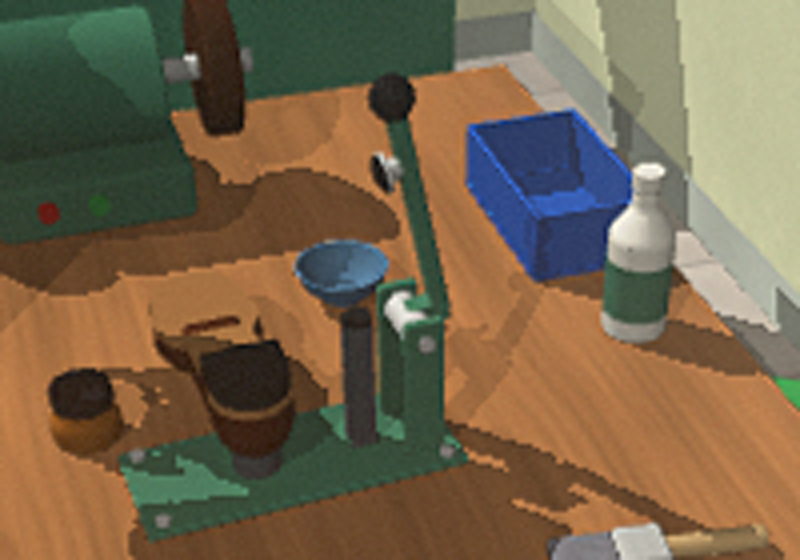

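View pics/c2.png

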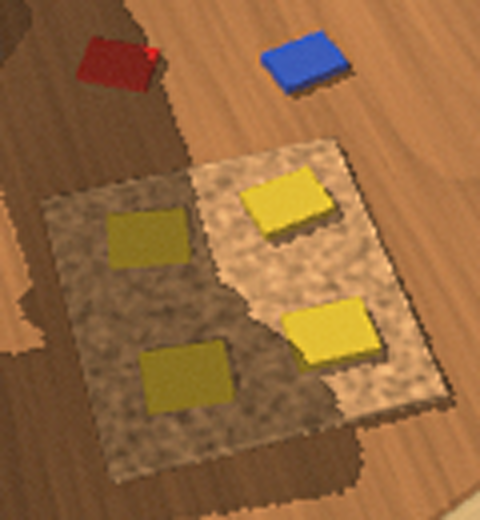

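View pics/c3.png

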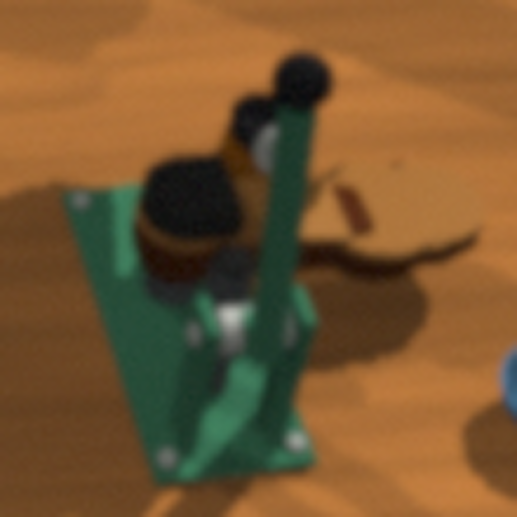

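Run:
```python
from h import *
f=load('side0'); g=load('scene0')
S=lambda u,v:(220+(u+.5)/4-.5,60+(v+.5)/4-.5)
C=lambda u,v:(350+(u+.5)/4.7-.5,140+(v+.5)/4.7-.5)
for p in[(123,458),(150,535),(465,460)]: print('side base',onz(f,*S(*p),.008).round(4))
for p in[(65,192),(157,480),(312,463)]: print('scene base',onz(g,*C(*p),.008).round(4))
def tri(a,b):
    c1,d1=ray(f,*S(*a));c2,d2=ray(g,*C(*b))
    A=np.stack([d1,-d2],1);x=np.linalg.lstsq(A,c2-c1,rcond=None)[0]
    p,q=c1+d1*x[0],c2+d2*x[1];return ((p+q)/2).round(4),np.linalg.norm(p-q).round(4)
print('knob',tri((392,97),(302,80)))
print('heel',tri((247,372),(195,200)))
print('post',tri((356,318),(233,262)))
for z in(.101,.111):print(onz(f,*S(247,372),z),onz(g,*C(195,200),z))
hsv=cv2.cvtColor(f['img'],cv2.COLOR_RGB2HSV)
for p in[(317,274),(352,265),(327,309),(363,298)]: print(hsv[p[1],p[0]],onz(f,*p,.016))
```

```text
side base [0.4056 0.2237 0.008 ]
side base [0.4091 0.1215 0.008 ]
side base [0.6724 0.1325 0.008 ]
scene base [0.4127 0.1229 0.008 ]
scene base [0.6787 0.1358 0.008 ]
scene base [0.6748 0.2394 0.008 ]
knob (array([0.6324, 0.1883, 0.3064]), np.float64(0.0008))
heel (array([0.5101, 0.188 , 0.0933]), np.float64(0.004))
post (array([0.5996, 0.1868, 0.1266]), np.float64(0.0024))
[0.50759338 0.1801669  0.101     ] [0.51987395 0.18353225 0.101     ]
[0.50512862 0.16613597 0.111     ] [0.52954221 0.1799044  0.111     ]
[ 23 199 137] [ 0.49398103 -0.23506887  0.016     ]
[ 24 194 226] [ 0.5865975  -0.23640159  0.016     ]
[ 23 203 137] [ 0.48685637 -0.33586321  0.016     ]
[ 24 202 224] [ 0.57631298 -0.33486593  0.016     ]
```

```bash
cat >> h.py <<'E'
from scipy.spatial.transform import Rotation as Rn
def T():
    s=observe(); q=s['orientation']; R=Rn.from_quat([q[1],q[2],q[3],q[0]]).as_matrix(); return np.array(s['eef_pos']),R
def plan(p,yaw=None):
    """yaw: world heading of tool y axis"""
    e,R=T(); d=R.T@(np.array(p)-e); cy=np.arctan2(R[1,1],R[0,1]); 
    print('eef',e.round(4),'yaw_y',round(cy,3),'tool delta',d.round(4),'spin', None if yaw is None else round(-((yaw-cy+np.pi)%(2*np.pi)-np.pi),3))
E
python3 - <<'E'
from h import *
e,R=T();print(R.round(3)); f=load('wrist0'); print((R.T@(-f['R'].T@f['t']-e)).round(4)); print((R.T@f['R'].T).round(4))
plan([.52,-.28,.25],np.pi/2)
plan([.44,.19,.30],np.pi/2)
E
```

```text
[[-0.    -0.416 -0.909]
 [-0.001 -0.909  0.416]
 [-1.     0.001 -0.   ]]
[-1.206e-01 -1.000e-04 -7.100e-02]
[[-6.000e-04 -2.802e-01  9.599e-01]
 [ 1.000e+00 -1.900e-03  1.000e-04]
 [ 1.800e-03  9.599e-01  2.802e-01]]
eef [0.2285 0.4999 0.2526] yaw_y -2.0 tool delta [ 0.0035  0.5881 -0.5894] spin 2.713
eef [0.2285 0.4999 0.2526] yaw_y -2.0 tool delta [-0.0471  0.194  -0.3212] spin 2.713
```

```bash
cat >> h.py <<'E'
def rows(p,yaw,n,spin=None):
    e,R=T(); cy=np.arctan2(R[1,1],R[0,1]); s=-((yaw-cy+np.pi)%(2*np.pi)-np.pi) if spin is None else spin
    D=(np.array(p)-e)/n; out=[]
    for i in range(n):
        y=cy-s*i/n; ty=np.array([np.cos(y),np.sin(y),0]); tx=np.array([0,0,-1.]); tz=np.cross(tx,ty)
        out.append([round(float(D@a),4) for a in(tx,ty,tz)]+[round(s/n,4)])
    for i in range(0,n,8): print(out[i:i+8])
    print('step',np.linalg.norm(D).round(4),'spin',s)
E
python3 - <<'E'
from h import *
print(load('wrist0')['mtx'])
rows([.38,.19,.30],np.pi/2,24)
rows([.38,.19,.30],0.36,24, None)
E
```

```text
[[352.60059827   0.         323.11684041]
 [  0.         352.60059827 197.62477891]
 [  0.           0.           1.        ]]
[[-0.002, 0.0091, -0.0111, np.float64(0.113)], [-0.002, 0.0078, -0.0121, np.float64(0.113)], [-0.002, 0.0064, -0.0129, np.float64(0.113)], [-0.002, 0.0049, -0.0135, np.float64(0.113)], [-0.002, 0.0033, -0.014, np.float64(0.113)], [-0.002, 0.0018, -0.0143, np.float64(0.113)], [-0.002, 0.0001, -0.0144, np.float64(0.113)], [-0.002, -0.0015, -0.0143, np.float64(0.113)]]
[[-0.002, -0.0031, -0.014, np.float64(0.113)], [-0.002, -0.0047, -0.0136, np.float64(0.113)], [-0.002, -0.0062, -0.013, np.float64(0.113)], [-0.002, -0.0076, -0.0122, np.float64(0.113)], [-0.002, -0.0089, -0.0113, np.float64(0.113)], [-0.002, -0.0101, -0.0102, np.float64(0.113)], [-0.002, -0.0112, -0.009, np.float64(0.113)], [-0.002, -0.0122, -0.0077, np.float64(0.113)]]
[[-0.002, -0.0129, -0.0062, np.float64(0.113)], [-0.002, -0.0136, -0.0047, np.float64(0.113)], [-0.002, -0.014, -0.0032, np.float64(0.113)], [-0.002, -0.0143, -0.0016, np.float64(0.113)], [-0.002, -0.0144, 0.0, np.float64(0.113)],
[... 640 characters left out ...]
.0983)], [-0.002, 0.0143, 0.0014, np.float64(-0.0983)], [-0.002, 0.0141, 0.0028, np.float64(-0.0983)], [-0.002, 0.0137, 0.0042, np.float64(-0.0983)], [-0.002, 0.0133, 0.0055, np.float64(-0.0983)], [-0.002, 0.0127, 0.0068, np.float64(-0.0983)], [-0.002, 0.0119, 0.008, np.float64(-0.0983)]]
[[-0.002, 0.0111, 0.0091, np.float64(-0.0983)], [-0.002, 0.0101, 0.0102, np.float64(-0.0983)], [-0.002, 0.0091, 0.0111, np.float64(-0.0983)], [-0.002, 0.008, 0.012, np.float64(-0.0983)], [-0.002, 0.0067, 0.0127, np.float64(-0.0983)], [-0.002, 0.0055, 0.0133, np.float64(-0.0983)], [-0.002, 0.0041, 0.0138, np.float64(-0.0983)], [-0.002, 0.0028, 0.0141, np.float64(-0.0983)]]
step 0.0145 spin -2.359605718694942
```

>>> move_arm --pt "-0.002 0.009 -0.011 0.113" --pt "-0.002 0.008 -0.012 0.113" --pt "-0.002 0.006 -0.013 0.113" --pt "-0.002 0.005 -0.0135 0.113" --pt "-0.002 0.003 -0.014 0.113" --pt "-0.002 0.002 -0.014 0.113" --pt "-0.002 0 -0.0145 0.113" --pt "-0.002 -0.0015 -0.014 0.113"

```text
time_s: 0.95
eef_pos: [0.2793, 0.3969, 0.2691]
orientation: [-0.438, 0.555, -0.439, -0.555]
wrist_force: [-0.1, -0.4, -0.3]
grip_width: 0.0851
```

>>> move_arm --pt "-0.002 -0.003 -0.014 0.113" --pt "-0.002 -0.005 -0.0135 0.113" --pt "-0.002 -0.006 -0.013 0.113" --pt "-0.002 -0.0075 -0.012 0.113" --pt "-0.002 -0.009 -0.011 0.113" --pt "-0.002 -0.01 -0.01 0.113" --pt "-0.002 -0.011 -0.009 0.113" --pt "-0.002 -0.012 -0.0075 0.113"

```text
time_s: 1.75
eef_pos: [0.3297, 0.2948, 0.2851]
orientation: [0.636, -0.308, 0.637, 0.308]
wrist_force: [-0.4, 0.3, -0.3]
grip_width: 0.0851
```

>>> move_arm --pt "-0.002 -0.013 -0.006 0.113" --pt "-0.002 -0.0135 -0.005 0.113" --pt "-0.002 -0.014 -0.003 0.113" --pt "-0.002 -0.0145 -0.0015 0.113" --pt "-0.002 -0.0145 0 0.113" --pt "-0.002 -0.0145 0.0015 0.113" --pt "-0.002 -0.014 0.003 0.113" --pt "-0.002 -0.0135 0.005 0.113"

```text
time_s: 2.55
eef_pos: [0.3804, 0.1912, 0.3011]
orientation: [0.707, 0.001, 0.707, -0.001]
wrist_force: [0.5, 0.7, -0.0]
grip_width: 0.0853
```

Run:
```python
from h import *
snap('wrist','w1'); snap('side','s1'); plan([.5,-.28,.28],np.pi/2); print(st()['qpos'],st()['time_s'])
```

```text
eef [0.3807 0.1909 0.3014] yaw_y 1.568 tool delta [ 0.0215 -0.4706  0.1205] spin -0.003
[0.8359, -0.0058, -0.0743, 0.0002, -1.5023, -2.4092] 2.65
```

View pics/w1.png

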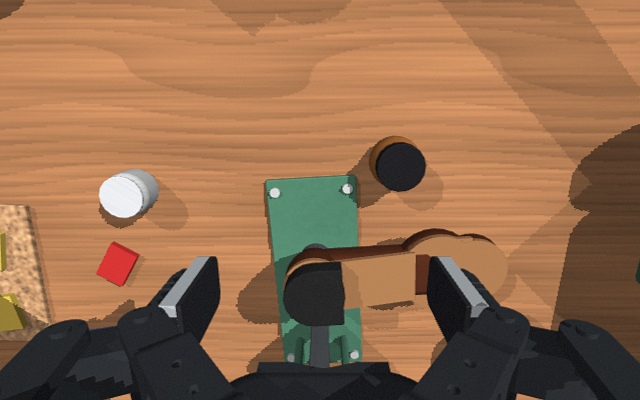

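Run:
```python
from h import *
f=load('w1')
a=cv2.resize(f['img'][165:365,250:370],None,fx=5,fy=5,interpolation=cv2.INTER_CUBIC)[:, :]
cv2.imwrite('pics/c4.png',cv2.resize(a,None,fx=.6,fy=.6)[...,::-1])
a=cv2.resize(f['img'][245:365,265:365],None,fx=5,fy=5,interpolation=cv2.INTER_CUBIC)
a=cv2.convertScaleAbs(a,alpha=1.8,beta=20); cv2.imwrite('pics/c5.png',a[...,::-1])
```

```text
(no output)
```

View pics/c4.png

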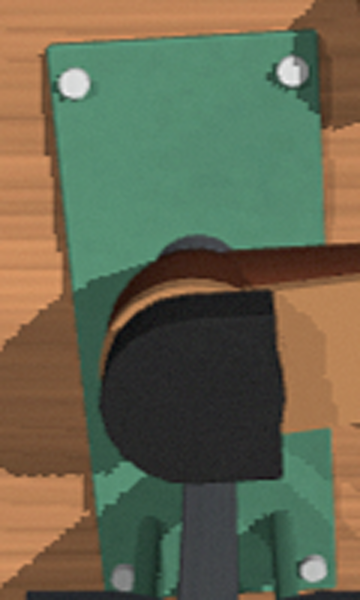

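View pics/c5.png

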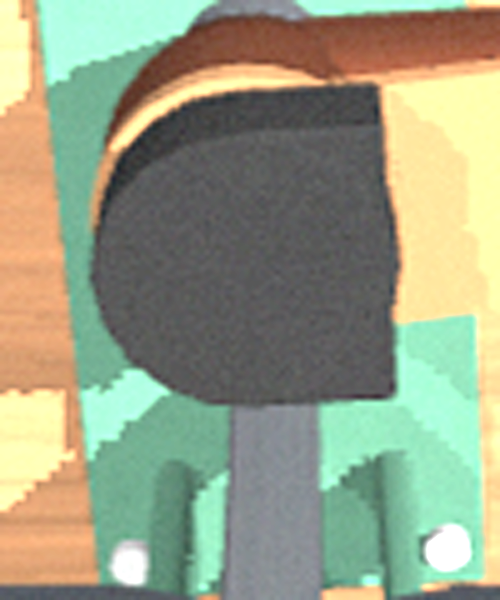

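Run:
```python
from h import *
f=load('w1')
A=lambda u,v:(250+(u+.5)/3-.5,165+(v+.5)/3-.5)
B=lambda u,v:(265+(u+.5)/5-.5,245+(v+.5)/5-.5)
for p in[(50,47),(317,32)]: print('corner',onz(f,*A(*p),.008).round(4))
P=[onz(f,*A(*p),.010)[:2] for p in[(75,84),(292,72),(122,577),(313,569)]]
print('bolts',np.round(P,4)); m1=(P[0]+P[1])/2;m2=(P[2]+P[3])/2; d=m2-m1; print('axis',m1,m2,np.arctan2(d[1],d[0]), 'mean',(m1+m2)/2)
for z in(.101,.106,.111):
    a,b,l,r=[onz(f,*B(*p),z)[:2] for p in[(380,125),(396,398),(93,265),(398,265)]]
    print(z,a.round(4),b.round(4),l.round(4),r.round(4),'xext',np.linalg.norm(a-b),'y',np.linalg.norm((a+b)/2-l),np.linalg.norm(r-l),'ctr x',((a+b)/2).round(4),'ctr y',((l+(a+b)/2)/2).round(4), 'yaw',np.arctan2(*(b-a)[::-1]))
f2=[(234,410),(322,410),(222,600),(325,600)]
print([onz(f,*B(*p),.131).round(4) for p in f2])
```

```text
corner [0.4077 0.1224 0.008 ]
corner [0.4022 0.2296 0.008 ]
bolts [[0.4227 0.1321]
 [0.4181 0.2197]
 [0.6619 0.1435]
 [0.6578 0.2327]]
axis [0.42040057 0.17588944] [0.65985065 0.1881057 ] 0.050973804297318674 mean [0.54012561 0.18199757]
0.101 [0.4784 0.2082] [0.5425 0.2121] [0.5101 0.1491] [0.5104 0.2122] xext 0.06422155986511703 y 0.06104128453248895 0.0630684711546652 ctr x [0.5104 0.2102] ctr y [0.5103 0.1796] yaw 0.061142574630879465
0.106 [0.4757 0.208 ] [0.5388 0.2118] [0.507  0.1498] [0.5073 0.2119] xext 0.06322090193526163 y 0.06009017955241255 0.062085779891523765 ctr x [0.5073 0.2099] ctr y [0.5071 0.1798] yaw 0.06114257463087982
0.111 [0.4731 0.2077] [0.5352 0.2115] [0.5039 0.1505] [0.5042 0.2116] xext 0.06222024400540643 y 0.05913907457233608 0.06110308862838229 ctr x [0.5041 0.2096] ctr y [0.504 0.18 ] yaw 0.06114257463087953
[array([0.5231, 0.1791, 0.131 ]), array([0.5232, 0.196 , 0.131 ]), array([0.5674, 0.176 , 0.131 ]), array([0.5675, 0.1966, 0.131 ])]
```

>>> move_arm --pt "0.005 -0.027 0.0085 0" --pt "0.005 -0.027 0.0085 0" --pt "0.005 -0.027 0.0085 0" --pt "0.005 -0.027 0.0085 0" --pt "0.005 -0.027 0.0085 0" --pt "0.005 -0.027 0.0085 0" --pt "0.005 -0.027 0.0085 0" --pt "0.005 -0.027 0.0085 0"

```text
time_s: 3.45
eef_pos: [0.4486, -0.0247, 0.2608]
orientation: [0.707, -0.001, 0.707, 0.001]
wrist_force: [0.5, 0.3, -0.8]
grip_width: 0.0851
```

>>> move_arm --pt "0.005 -0.027 0.0085 0" --pt "0.005 -0.027 0.0085 0" --pt "0.005 -0.027 0.0085 0" --pt "0.005 -0.027 0.0085 0" --pt "0.005 -0.027 0.0085 0" --pt "0.005 -0.027 0.0085 0" --pt "0.005 -0.027 0.0085 0" --pt "0.005 -0.027 0.0085 0"

```text
time_s: 4.25
eef_pos: [0.5171, -0.2406, 0.2206]
orientation: [0.707, -0.001, 0.707, 0.001]
wrist_force: [-0.2, 1.0, 0.8]
grip_width: 0.0857
```

```bash
cat >> h.py <<'E'
def plates(f,z,s=150):
    hsv=cv2.cvtColor(f['img'],cv2.COLOR_RGB2HSV)
    m=cv2.inRange(hsv,(22,s,80),(35,255,255)); m=cv2.morphologyEx(m,cv2.MORPH_OPEN,np.ones((3,3)))
    k,l,st_,c=cv2.connectedComponentsWithStats(m)
    for i in range(1,k):
        if st_[i,4]<150: continue
        pts=np.argwhere(l==i)[:,::-1]
        w=np.array([onz(f,u,v,z)[:2] for u,v in pts],np.float32)
        print(c[i].round(1),st_[i,:5],onz(f,*c[i],z).round(4),cv2.minAreaRect(w*1000))
E
python3 - <<'E'
from h import *
f=snap('wrist','w2'); plates(f,.016); print(T()[0])
E
```

```text
[223.5 139.3] [ 203  110   43   60 2213] [ 0.4851 -0.3319  0.016 ] ((485.9765625, -331.92108154296875), (37.00140380859375, 50.38051223754883), 81.62379455566406)
[331.9 148.3] [ 308  119   49   60 2088] [ 0.4932 -0.2325  0.016 ] ((493.86456298828125, -232.59410095214844), (35.61656188964844, 50.17426300048828), 77.31329345703125)
[230.5 229.8] [ 212  205   38   51 1817] [ 0.574  -0.3319  0.016 ] ((574.6962890625, -331.92327880859375), (36.48678970336914, 52.17127990722656), 86.73185729980469)
[328.7 239.9] [ 309  215   40   51 1727] [ 0.5845 -0.2348  0.016 ] ((585.16455078125, -234.7685546875), (52.420501708984375, 35.67927932739258), 6.813013553619385)
[ 0.51734943 -0.24354284  0.21897654]
```

View pics/w2.png

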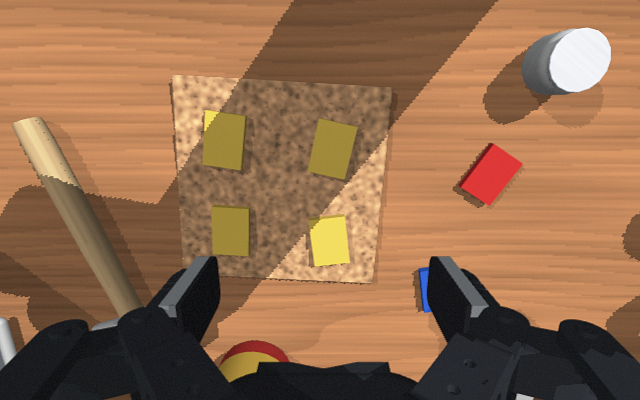

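>>> move_arm --pt "0.02 0.011 -0.024 0" --pt "0.025 0 0 0.111" --pt "0.025 0 0 0.111" --pt "0.02 0 0 0" --pt "0.02 0 0 0" --pt "0.02 0 0 0" --pt "0.01 0 0 0" --pt "0 0 0 0" --claw 0.7

```text
time_s: 5.1
eef_pos: [0.4918, -0.2285, 0.0798]
orientation: [0.702, 0.078, 0.704, -0.077]
wrist_force: [-0.1, -0.5, -0.0]
grip_width: 0.06
```

Run:
```python
from h import *
f=snap('wrist','w3'); plates(f,.016); plan([.4935,-.2325,.029],np.pi/2-.222);print(st()['grip_width'])
print(proj(f,[.4935,-.2325,.016]))
```

```text
[316.7 229.5] [ 284  187   66   87 5542] [ 0.4918 -0.2321  0.016 ] ((493.04888916015625, -232.40394592285156), (35.8103141784668, 51.606353759765625), 77.30760192871094)
[154.7 256.7] [ 108  209   79   88 4176] [ 0.4877 -0.3265  0.016 ] ((485.2677307128906, -330.5287780761719), (39.359588623046875, 52.11750030517578), 81.48828125)
[330.  342.9] [ 307  320   56   48 1340] [ 0.5668 -0.241   0.016 ] ((569.5084228515625, -236.193603515625), (26.94776725769043, 36.38072967529297), 6.884300708770752)
[176.8 385.9] [165 372  23  28 475] [ 0.5771 -0.3445  0.016 ] ((576.7957153320312, -345.0798034667969), (12.808135986328125, 21.551450729370117), 76.6783676147461)
eef [ 0.4926 -0.2289  0.0811] yaw_y 1.351 tool delta [ 0.0521 -0.0034  0.0017] spin 0.002
0.0599
[316.7468471 232.3274772]
```

View pics/w3.png

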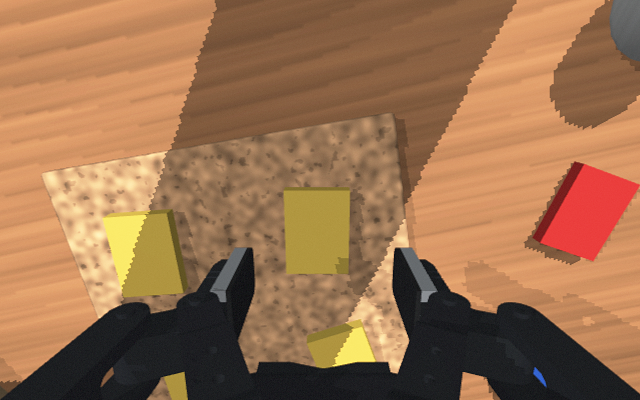

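>>> move_arm --pt "0.012 -0.0035 0.0005 0" --pt "0.015 0 0 0" --pt "0.012 0 0 0" --pt "0.008 0 0 0" --pt "0.005 0 0 0" --pt "0 0 0 0" --pt "0 0 0 0" --pt "0 0 0 0"

```text
time_s: 5.95
eef_pos: [0.4929, -0.2327, 0.0298]
orientation: [0.703, 0.078, 0.702, -0.078]
wrist_force: [0.6, 0.8, 0.1]
grip_width: 0.0598
```

>>> move_arm --pt "0 0 0 0" --pt "0 0 0 0" --pt "0 0 0 0" --pt "0 0 0 0" --pt "0 0 0 0" --pt "0 0 0 0" --pt "0 0 0 0" --pt "0 0 0 0" --claw 0.3 --squeeze 30

```text
time_s: 6.75
eef_pos: [0.4928, -0.2327, 0.0298]
orientation: [0.703, 0.078, 0.702, -0.078]
wrist_force: [-0.8, 1.2, 5.8]
grip_width: 0.0349
```

>>> move_arm --pt "-0.01 0 0 0" --pt "-0.025 0 0 0" --pt "-0.03 0 0 0" --pt "-0.03 0 0 0" --pt "-0.03 0 0 0" --pt "-0.03 0 0 0" --pt "-0.02 0 0 0" --pt "-0.01 0 0 0" --claw 0.3

```text
time_s: 7.55
eef_pos: [0.4929, -0.2328, 0.2166]
orientation: [0.704, 0.078, 0.702, -0.078]
wrist_force: [0.3, -0.5, -0.7]
grip_width: 0.0351
```

Run:
```python
from h import *
f=snap('wrist','w4'); print(st()['grip_width']); rows([.485,.180,.215],np.pi/2+.051,16)
```

```text
0.0353
[[0.0001, 0.0251, -0.0062, np.float64(-0.017)], [0.0001, 0.0252, -0.0057, np.float64(-0.017)], [0.0001, 0.0253, -0.0053, np.float64(-0.017)], [0.0001, 0.0253, -0.0049, np.float64(-0.017)], [0.0001, 0.0254, -0.0044, np.float64(-0.017)], [0.0001, 0.0255, -0.004, np.float64(-0.017)], [0.0001, 0.0256, -0.0036, np.float64(-0.017)], [0.0001, 0.0256, -0.0031, np.float64(-0.017)]]
[[0.0001, 0.0257, -0.0027, np.float64(-0.017)], [0.0001, 0.0257, -0.0023, np.float64(-0.017)], [0.0001, 0.0257, -0.0018, np.float64(-0.017)], [0.0001, 0.0258, -0.0014, np.float64(-0.017)], [0.0001, 0.0258, -0.0009, np.float64(-0.017)], [0.0001, 0.0258, -0.0005, np.float64(-0.017)], [0.0001, 0.0258, -0.0001, np.float64(-0.017)], [0.0001, 0.0258, 0.0004, np.float64(-0.017)]]
step 0.0258 spin -0.2720429802120412
```

View pics/w4.png

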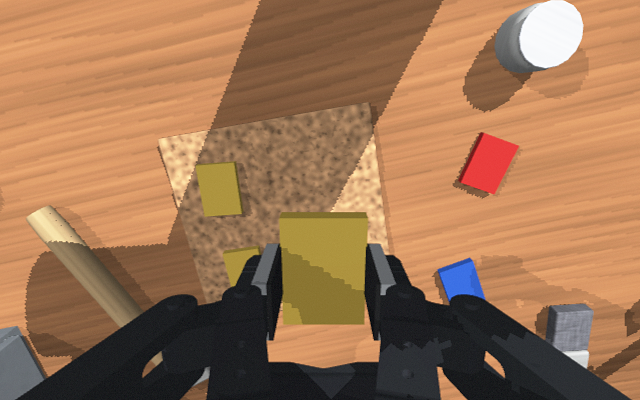

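>>> move_arm --pt "0 0.025 -0.006 -0.017" --pt "0 0.025 -0.006 -0.017" --pt "0 0.025 -0.005 -0.017" --pt "0 0.0255 -0.005 -0.017" --pt "0 0.0255 -0.0045 -0.017" --pt "0 0.0255 -0.004 -0.017" --pt "0 0.0255 -0.0035 -0.017" --pt "0 0.0255 -0.003 -0.017"

```text
time_s: 8.4
eef_pos: [0.4876, -0.0256, 0.2129]
orientation: [0.706, 0.03, 0.707, -0.03]
wrist_force: [-0.1, 0.4, -0.9]
grip_width: 0.0346
```

>>> move_arm --pt "0 0.0255 -0.003 -0.017" --pt "0 0.0255 -0.002 -0.017" --pt "0 0.0255 -0.002 -0.017" --pt "0 0.026 -0.0015 -0.017" --pt "0 0.026 -0.001 -0.017" --pt "0 0.026 -0.0005 -0.017" --pt "0 0.026 0 -0.017" --pt "0 0.026 0 -0.017"

```text
time_s: 9.2
eef_pos: [0.4829, 0.181, 0.2129]
orientation: [0.706, -0.019, 0.708, 0.018]
wrist_force: [-0.3, 0.1, 0.6]
grip_width: 0.0347
```

Run:
```python
from h import *
f=snap('wrist','w5'); snap('side','s5');g=snap('scene','sc5');print(st()['grip_width']); plan([.508,.180,.15],np.pi/2+.051)
a=load('s5')['img'][80:200,230:350];b=g['img'][140:250,350:460]
cv2.imwrite('pics/c6.png',np.hstack([cv2.resize(a,(480,480),interpolation=cv2.INTER_CUBIC),cv2.resize(b,(480,480)[:2],interpolation=cv2.INTER_CUBIC)])[:, :800,::-1])
```

```text
0.0347
eef [0.483  0.1811 0.2127] yaw_y 1.623 tool delta [ 0.0627 -0.0023  0.0251] spin 0.002
```

View pics/w5.png

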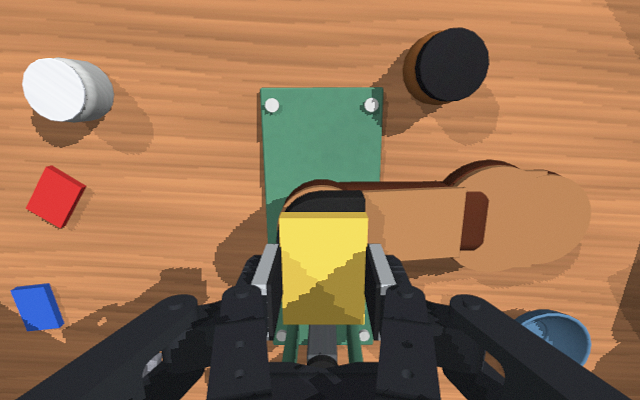

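View pics/c6.png

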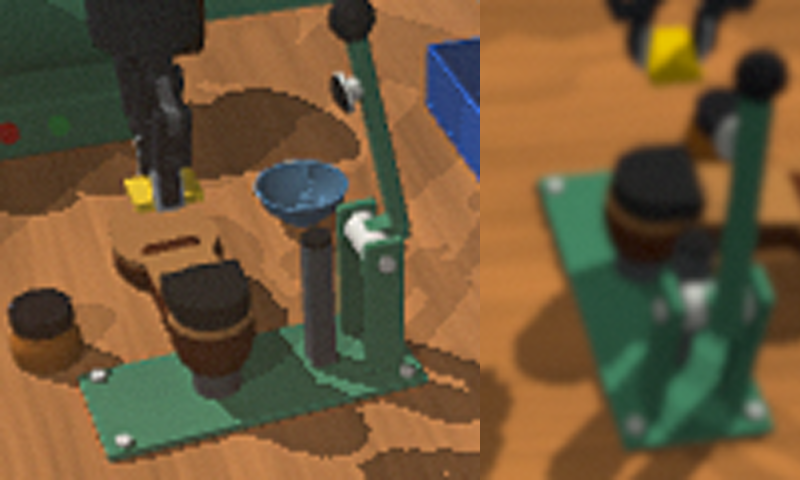

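Run:
```python
from h import *
f=load('w5')
a=cv2.resize(f['img'][170:250,270:380],None,fx=7,fy=7,interpolation=cv2.INTER_CUBIC)
a=cv2.convertScaleAbs(a,alpha=1.8,beta=20); cv2.imwrite('pics/c7.png',a[...,::-1])
```

```text
(no output)
```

View pics/c7.png

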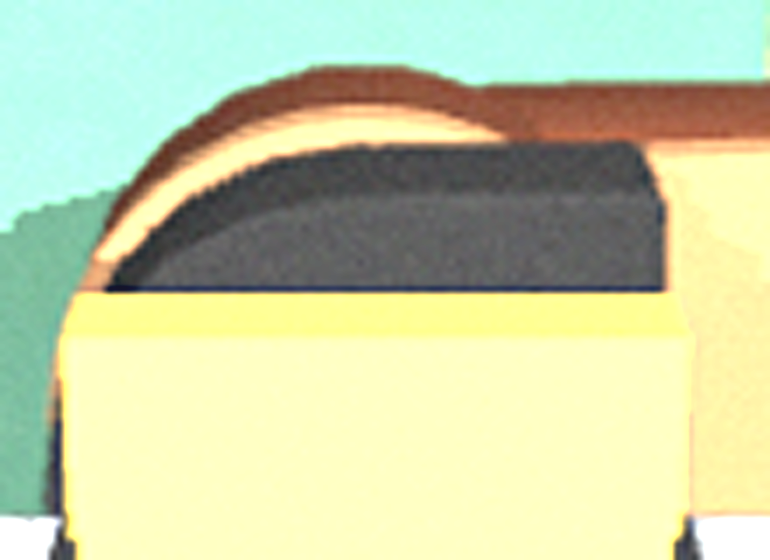

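Run:
```python
from h import *
f=load('w1');g=load('w5')
B=lambda u,v:(265+(u+.5)/5-.5,245+(v+.5)/5-.5)
D=lambda u,v:(270+(u+.5)/7-.5,170+(v+.5)/7-.5)
c1,d1=ray(f,*B(380,125));c2,d2=ray(g,*D(660,195))
x=np.linalg.lstsq(np.stack([d1,-d2],1),c2-c1,rcond=None)[0]
print(c1+d1*x[0],c2+d2*x[1])
for z in (.101,.104,.108,.111): print(z,onz(f,*B(380,125),z),onz(g,*D(660,195),z))
# plate front edge in hand: bottom-front corners
for p in[(60,340),(690,338)]: print('plate top front',onz(g,*D(*p),.2127-.0138))
for p in[(75,293),(682,293)]: print('plate bottom front',onz(g,*D(*p),.2127-.0218))
```

```text
[0.47661961 0.20803861 0.10427716] [0.47669248 0.20825724 0.10432684]
0.101 [0.47835066 0.20820645 0.101     ] [0.47763464 0.20869928 0.101     ]
0.104 [0.47676601 0.2080528  0.104     ] [0.47678504 0.20830067 0.104     ]
0.108 [0.47465315 0.20784793 0.108     ] [0.47565223 0.20776918 0.108     ]
0.111 [0.4730685  0.20769428 0.111     ] [0.47480262 0.20737057 0.111     ]
plate top front [0.46036056 0.16173049 0.1989    ]
plate top front [0.45840802 0.19812796 0.1989    ]
plate bottom front [0.46016383 0.16164932 0.1909    ]
plate bottom front [0.45830735 0.19860139 0.1909    ]
```

>>> move_arm --pt "0 -0.0035 0.015 0" --pt "0.01 0 0.01 0" --pt "0.02 0 0 0" --pt "0.02 0 0 0" --pt "0.015 0 0 0" --pt "0.005 0 0 0" --pt "0 0 0 0" --pt "0 0 0 0"

```text
time_s: 10.15
eef_pos: [0.5093, 0.1779, 0.1447]
orientation: [0.707, -0.018, 0.707, 0.018]
wrist_force: [0.3, -0.1, 0.3]
grip_width: 0.0349
```

>>> move_arm --pt "0.002 0 0 0" --pt "0.002 0 0 0" --pt "0.002 0 0 0" --pt "0.001 0 0 0" --pt "0 0 0 0" --pt "0 0 0 0" --pt "0 0 0 0" --pt "0 0 0 0"

```text
time_s: 10.95
eef_pos: [0.5089, 0.178, 0.1374]
orientation: [0.707, -0.018, 0.707, 0.018]
wrist_force: [-1.0, -0.1, -0.6]
grip_width: 0.035
```

>>> move_arm --pt "0.0015 0 0 0" --pt "0.0015 0 0 0" --pt "0.0015 0 0 0" --pt "0.001 0 0 0" --pt "0.001 0 0 0" --pt "0 0 0 0" --pt "0 0 0 0" --pt "0 0 0 0"

```text
time_s: 11.75
eef_pos: [0.5089, 0.178, 0.1308]
orientation: [0.707, -0.018, 0.707, 0.018]
wrist_force: [-0.2, -0.6, 0.1]
grip_width: 0.035
```

>>> move_arm --pt "0.001 0 0 0" --pt "0.001 0 0 0" --pt "0 0 0 0" --pt "0 0 0 0" --pt "0 0 0 0" --pt "0 0 0 0" --pt "0 0 0 0" --pt "0 0 0 0"

```text
time_s: 12.55
eef_pos: [0.5089, 0.178, 0.1288]
orientation: [0.707, -0.018, 0.707, 0.018]
wrist_force: [-0.2, -0.7, -0.0]
grip_width: 0.0352
```

>>> move_arm --pt "0.001 0 0 0" --pt "0 0 0 0" --pt "0.001 0 0 0" --pt "0 0 0 0" --pt "0 0 0 0" --pt "0 0 0 0" --pt "0 0 0 0" --pt "0 0 0 0"

```text
time_s: 13.35
eef_pos: [0.509, 0.178, 0.1282]
orientation: [0.707, -0.018, 0.706, 0.018]
wrist_force: [-3.8, -0.2, 10.0]
grip_width: 0.0348
```

>>> move_arm --pt "0.001 0 0 0" --pt "0 0 0 0" --pt "0 0 0 0" --pt "0 0 0 0" --pt "0 0 0 0" --pt "0 0 0 0" --pt "0 0 0 0" --pt "0 0 0 0"

```text
time_s: 14.15
eef_pos: [0.509, 0.1781, 0.1282]
orientation: [0.708, -0.018, 0.706, 0.018]
wrist_force: [-7.4, -0.9, 15.8]
grip_width: 0.0347
```

>>> move_arm --pt "-0.002 0 0 0" --pt "0 0 0 0" --pt "0 0 0 0" --pt "0 0 0 0" --pt "0 0 0 0" --pt "0 0 0 0" --pt "0 0 0 0" --pt "0 0 0 0" --claw 0.7

```text
time_s: 14.95
eef_pos: [0.5089, 0.178, 0.1278]
orientation: [0.707, -0.018, 0.707, 0.018]
wrist_force: [0.7, 0.3, 0.3]
grip_width: 0.0596
```

>>> move_arm --pt "-0.01 0 0 0" --pt "-0.02 0 0 0" --pt "-0.02 0 0 0" --pt "-0.02 0 0 0" --pt "-0.02 0 -0.01 0" --pt "-0.01 0 -0.015 0" --pt "0 0 -0.01 0" --pt "0 0 0 0"

```text
time_s: 15.75
eef_pos: [0.473, 0.1762, 0.2282]
orientation: [0.707, -0.018, 0.707, 0.018]
wrist_force: [0.4, 0.9, -1.2]
grip_width: 0.0598
```

Run:
```python
from h import *
f=snap('wrist','w6');plates(f,.114); print(T()[0]); rows([.5745,-.332,.09],np.pi/2-.057,16)
```

```text
[323.  247.8] [ 297  215   52   67 3328] [0.5082 0.178  0.114 ] ((509.1114807128906, 177.93043518066406), (52.07905197143555, 36.659725189208984), 2.842940330505371)
[0.47343478 0.17619268 0.22768144]
[[0.0086, -0.032, 0.0047, np.float64(0.0068)], [0.0086, -0.032, 0.0049, np.float64(0.0068)], [0.0086, -0.032, 0.0051, np.float64(0.0068)], [0.0086, -0.0319, 0.0053, np.float64(0.0068)], [0.0086, -0.0319, 0.0055, np.float64(0.0068)], [0.0086, -0.0319, 0.0058, np.float64(0.0068)], [0.0086, -0.0318, 0.006, np.float64(0.0068)], [0.0086, -0.0318, 0.0062, np.float64(0.0068)]]
[[0.0086, -0.0317, 0.0064, np.float64(0.0068)], [0.0086, -0.0317, 0.0066, np.float64(0.0068)], [0.0086, -0.0317, 0.0068, np.float64(0.0068)], [0.0086, -0.0316, 0.007, np.float64(0.0068)], [0.0086, -0.0316, 0.0073, np.float64(0.0068)], [0.0086, -0.0315, 0.0075, np.float64(0.0068)], [0.0086, -0.0315, 0.0077, np.float64(0.0068)], [0.0086, -0.0314, 0.0079, np.float64(0.0068)]]
step 0.0335 spin 0.10845017549168023
```

View pics/w6.png

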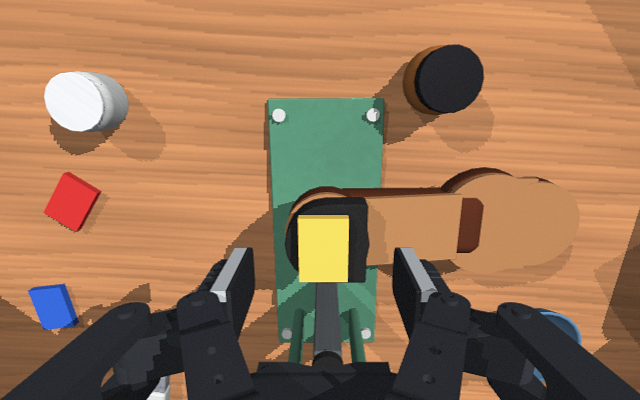

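Run:
```python
from h import *
f=load('side0'); print('can top',onz(f,433,249,.11)); print('hammer',onz(f,348,388,.015),onz(f,428,325,.02))
rows([.5846,-.2348,.09],np.pi/2+.119,16)
```

```text
can top [ 0.7518199  -0.31950131  0.11      ]
hammer [ 0.47147658 -0.51334679  0.015     ] [ 0.68495339 -0.44598459  0.02      ]
[[0.0086, -0.026, 0.0056, np.float64(-0.0042)], [0.0086, -0.026, 0.0055, np.float64(-0.0042)], [0.0086, -0.0261, 0.0054, np.float64(-0.0042)], [0.0086, -0.0261, 0.0053, np.float64(-0.0042)], [0.0086, -0.0261, 0.0052, np.float64(-0.0042)], [0.0086, -0.0261, 0.0051, np.float64(-0.0042)], [0.0086, -0.0261, 0.005, np.float64(-0.0042)], [0.0086, -0.0262, 0.0048, np.float64(-0.0042)]]
[[0.0086, -0.0262, 0.0047, np.float64(-0.0042)], [0.0086, -0.0262, 0.0046, np.float64(-0.0042)], [0.0086, -0.0262, 0.0045, np.float64(-0.0042)], [0.0086, -0.0262, 0.0044, np.float64(-0.0042)], [0.0086, -0.0263, 0.0043, np.float64(-0.0042)], [0.0086, -0.0263, 0.0042, np.float64(-0.0042)], [0.0086, -0.0263, 0.0041, np.float64(-0.0042)], [0.0086, -0.0263, 0.004, np.float64(-0.0042)]]
step 0.028 spin -0.06754982450831992
```

>>> move_arm --pt "0 -0.026 0.0055 -0.004" --pt "0.008 -0.026 0.0055 -0.004" --pt "0.008 -0.026 0.0055 -0.004" --pt "0.008 -0.026 0.005 -0.004" --pt "0.008 -0.026 0.005 -0.004" --pt "0.008 -0.026 0.005 -0.004" --pt "0.008 -0.026 0.005 -0.004" --pt "0.008 -0.026 0.005 -0.004"

```text
time_s: 16.6
eef_pos: [0.529, -0.03, 0.1704]
orientation: [0.706, -0.029, 0.707, 0.029]
wrist_force: [0.3, 0.4, 0.6]
grip_width: 0.0597
```

>>> move_arm --pt "0.01 -0.026 0.0045 -0.004" --pt "0.01 -0.026 0.0045 -0.004" --pt "0.01 -0.026 0.0045 -0.004" --pt "0.01 -0.0265 0.0045 -0.004" --pt "0.01 -0.0265 0.0045 -0.004" --pt "0.01 -0.0265 0.004 -0.005" --pt "0.01 -0.0265 0.004 -0.005" --pt "0.006 -0.0265 0.004 -0.005"

```text
time_s: 17.4
eef_pos: [0.5831, -0.2361, 0.0934]
orientation: [0.705, -0.041, 0.707, 0.042]
wrist_force: [1.5, -0.0, 0.4]
grip_width: 0.0601
```

Run:
```python
from h import *
f=snap('wrist','w7');plates(f,.016); plan([.585,-.2348,.0298],np.pi/2+.119)
```

```text
[134.4  23.5] [122   0  32  46 453] [ 0.4884 -0.3443  0.016 ] ((488.7840881347656, -344.0208740234375), (23.750465393066406, 9.379714965820312), 26.735376358032227)
[191.6  45.5] [176   0  27  81 602] [ 0.4955 -0.3151  0.016 ] ((493.1952819824219, -315.8346862792969), (7.609470844268799, 40.77220916748047), 79.13496398925781)
[161.8 187.2] [ 128  142   70   92 5573] [ 0.574  -0.3313  0.016 ] ((575.1497802734375, -331.2545471191406), (38.011661529541016, 51.46821594238281), 86.54108428955078)
[324.4 220.5] [ 295  182   61   82 4685] [ 0.5834 -0.2351  0.016 ] ((585.4678955078125, -234.37881469726562), (51.53034591674805, 35.797908782958984), 6.889133453369141)
eef [ 0.5832 -0.2394  0.0923] yaw_y 1.687 tool delta [0.0625 0.0043 0.0026] spin -0.003
```

View pics/w7.png

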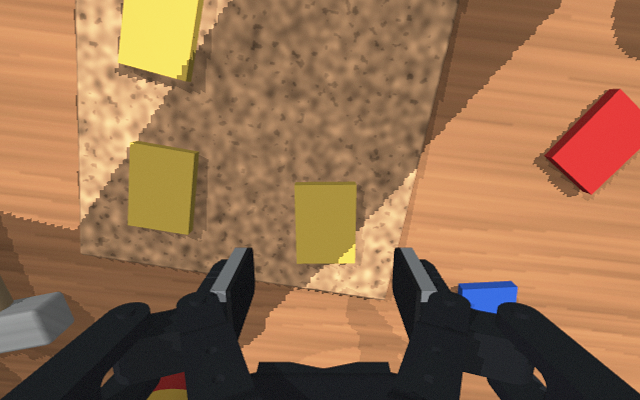

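>>> move_arm --pt "0.015 0.0045 0.0015 0" --pt "0.015 0 0 0" --pt "0.015 0 0 0" --pt "0.01 0 0 0" --pt "0.007 0 0 0" --pt "0 0 0 0" --pt "0 0 0 0" --pt "0 0 0 0"

```text
time_s: 18.25
eef_pos: [0.5851, -0.2303, 0.0346]
orientation: [0.706, -0.042, 0.705, 0.042]
wrist_force: [0.5, 0.5, 0.8]
grip_width: 0.0599
```

>>> move_arm --pt "0 0 0 0" --pt "0 0 0 0" --pt "0 0 0 0" --pt "0 0 0 0" --pt "0 0 0 0" --pt "0 0 0 0" --pt "0 0 0 0" --pt "0 0 0 0" --claw 0.3

```text
time_s: 19.05
eef_pos: [0.585, -0.2303, 0.0346]
orientation: [0.706, -0.042, 0.705, 0.042]
wrist_force: [-1.1, 0.4, 6.0]
grip_width: 0.0343
```

>>> move_arm --pt "0 0 0 0" --pt "0 0 0 0" --pt "0 0 0 0" --pt "0.002 0 0 0" --pt "0.002 0 0 0" --pt "0.001 0 0 0" --pt "0 0 0 0" --pt "0 0 0 0" --claw 0.6

```text
time_s: 19.85
eef_pos: [0.5845, -0.2302, 0.0287]
orientation: [0.706, -0.042, 0.706, 0.042]
wrist_force: [-0.2, 0.3, 0.2]
grip_width: 0.0513
```

>>> move_arm --pt "0 0 0 0" --pt "0 0 0 0" --pt "0 0 0 0" --pt "0 0 0 0" --pt "0 0 0 0" --pt "0 0 0 0" --pt "0 0 0 0" --pt "0 0 0 0" --claw 0.3

```text
time_s: 20.65
eef_pos: [0.5849, -0.2303, 0.0293]
orientation: [0.706, -0.042, 0.706, 0.042]
wrist_force: [-0.0, -0.9, 6.1]
grip_width: 0.0348
```

>>> move_arm --pt "-0.01 0 0 0" --pt "-0.025 0 0 0" --pt "-0.03 0 0 0" --pt "-0.03 0 0 0" --pt "-0.03 0 0 0" --pt "-0.03 0 0 0" --pt "-0.02 0 0 0" --pt "-0.01 0 0 0"

```text
time_s: 21.45
eef_pos: [0.5848, -0.2302, 0.216]
orientation: [0.707, -0.042, 0.705, 0.041]
wrist_force: [-1.6, -0.7, -1.0]
grip_width: 0.0345
```

Run:
```python
from h import *
f=snap('wrist','w8'); print(st()['grip_width']); rows([.48,.179,.225],np.pi/2+.050,16)
```

```text
0.0351
[[-0.0005, 0.0262, -0.0035, np.float64(0.0042)], [-0.0005, 0.0262, -0.0036, np.float64(0.0042)], [-0.0005, 0.0262, -0.0037, np.float64(0.0042)], [-0.0005, 0.0261, -0.0038, np.float64(0.0042)], [-0.0005, 0.0261, -0.004, np.float64(0.0042)], [-0.0005, 0.0261, -0.0041, np.float64(0.0042)], [-0.0005, 0.0261, -0.0042, np.float64(0.0042)], [-0.0005, 0.0261, -0.0043, np.float64(0.0042)]]
[[-0.0005, 0.026, -0.0044, np.float64(0.0042)], [-0.0005, 0.026, -0.0045, np.float64(0.0042)], [-0.0005, 0.026, -0.0046, np.float64(0.0042)], [-0.0005, 0.026, -0.0047, np.float64(0.0042)], [-0.0005, 0.026, -0.0048, np.float64(0.0042)], [-0.0005, 0.0259, -0.005, np.float64(0.0042)], [-0.0005, 0.0259, -0.0051, np.float64(0.0042)], [-0.0005, 0.0259, -0.0052, np.float64(0.0042)]]
step 0.0264 spin 0.06788205871759656
```

View pics/w8.png

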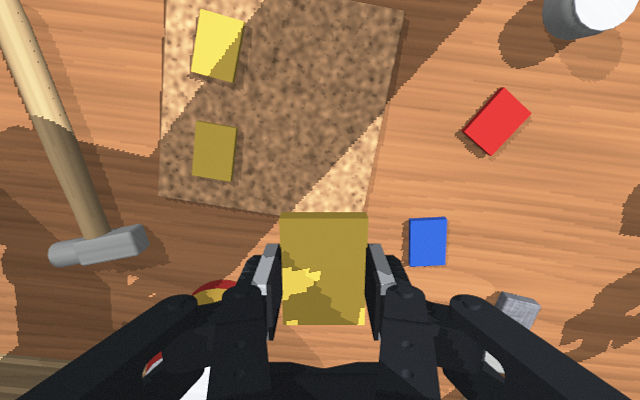

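>>> move_arm --pt "-0.0005 0.026 -0.0035 0.004" --pt "-0.0005 0.026 -0.0035 0.004" --pt "-0.0005 0.026 -0.004 0.004" --pt "-0.0005 0.026 -0.004 0.004" --pt "-0.0005 0.026 -0.004 0.004" --pt "-0.0005 0.026 -0.004 0.004" --pt "-0.0005 0.026 -0.004 0.004" --pt "-0.0005 0.026 -0.0045 0.004"

```text
time_s: 22.3
eef_pos: [0.5304, -0.0255, 0.2162]
orientation: [0.705, -0.03, 0.708, 0.03]
wrist_force: [0.7, 0.9, -0.6]
grip_width: 0.035
```

>>> move_arm --pt "-0.0005 0.026 -0.0045 0.004" --pt "-0.0005 0.026 -0.0045 0.004" --pt "-0.0005 0.026 -0.0045 0.004" --pt "-0.0005 0.026 -0.0045 0.004" --pt "-0.0005 0.026 -0.005 0.004" --pt "-0.0005 0.026 -0.005 0.005" --pt "-0.0005 0.026 -0.005 0.005" --pt "-0.0005 0.026 -0.005 0.005"

```text
time_s: 23.1
eef_pos: [0.4777, 0.1789, 0.2203]
orientation: [0.706, -0.018, 0.708, 0.017]
wrist_force: [0.9, 0.5, -0.0]
grip_width: 0.0349
```

Run:
```python
from h import *
plan([.509,.1785,.155],np.pi/2+.05); f=snap('wrist','w9');plan([.509,.1785,.155],np.pi/2+.05)
a=cv2.resize(f['img'][170:250,270:380],None,fx=7,fy=7,interpolation=cv2.INTER_CUBIC)
cv2.imwrite('pics/c9.png',a[...,::-1])
```

```text
eef [0.4777 0.1789 0.2203] yaw_y 1.621 tool delta [ 0.0652 -0.0019  0.0314] spin 0.0
eef [0.4773 0.1818 0.2202] yaw_y 1.623 tool delta [ 0.0651 -0.005   0.0317] spin 0.002
```

View pics/c9.png

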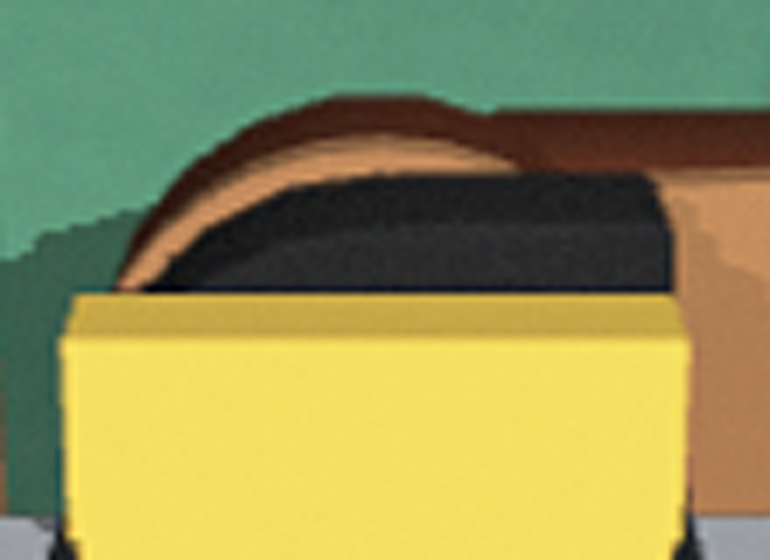

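>>> move_arm --pt "0 -0.005 0.0155 0" --pt "0.005 0 0.016 0" --pt "0.02 0 0 0" --pt "0.02 0 0 0" --pt "0.015 0 0 0" --pt "0.01 0 0 0" --pt "0.005 0 0 0" --pt "0 0 0 0"

```text
time_s: 23.95
eef_pos: [0.5102, 0.1746, 0.146]
orientation: [0.706, -0.018, 0.707, 0.018]
wrist_force: [-0.3, -1.2, 0.1]
grip_width: 0.035
```

>>> move_arm --pt "0.003 0 0 0" --pt "0.001 0 0 0" --pt "0 0 0 0" --pt "0.001 0 0 0" --pt "0 0 0 0" --pt "0.001 0 0 0" --pt "0 0 0 0" --pt "0 0 0 0"

```text
time_s: 24.75
eef_pos: [0.5106, 0.1748, 0.1408]
orientation: [0.707, -0.018, 0.707, 0.018]
wrist_force: [-0.4, 0.5, -0.9]
grip_width: 0.0349
```

>>> move_arm --pt "0 0.0035 -0.0015 0" --pt "0 0 0 0" --pt "0.001 0 0 0" --pt "0.001 0 0 0" --pt "0 0 0 0" --pt "0.001 0 0 0" --pt "0 0 0 0" --pt "0 0 0 0"

```text
time_s: 25.55
eef_pos: [0.5089, 0.1782, 0.1377]
orientation: [0.707, -0.018, 0.707, 0.018]
wrist_force: [-0.8, 0.1, -0.7]
grip_width: 0.035
```

>>> move_arm --pt "0.001 0 0 0" --pt "0 0 0 0" --pt "0.001 0 0 0" --pt "0 0 0 0" --pt "0 0 0 0" --pt "0 0 0 0" --pt "0 0 0 0" --pt "0 0 0 0"

```text
time_s: 26.35
eef_pos: [0.509, 0.1782, 0.1358]
orientation: [0.707, -0.018, 0.707, 0.018]
wrist_force: [-0.7, -0.1, 0.4]
grip_width: 0.0353
```

>>> move_arm --pt "0.001 0 0 0" --pt "0 0 0 0" --pt "0 0 0 0" --pt "0.0005 0 0 0" --pt "0 0 0 0" --pt "0 0 0 0" --pt "0 0 0 0" --pt "0 0 0 0"

```text
time_s: 27.15
eef_pos: [0.509, 0.1782, 0.1356]
orientation: [0.707, -0.018, 0.707, 0.018]
wrist_force: [-3.4, -0.0, 7.2]
grip_width: 0.0353
```

>>> move_arm --pt "-0.001 0 0 0" --pt "0 0 0 0" --pt "0 0 0 0" --pt "0 0 0 0" --pt "0 0 0 0" --pt "0 0 0 0" --pt "0 0 0 0" --pt "0 0 0 0" --claw 0.7

```text
time_s: 27.95
eef_pos: [0.5089, 0.1783, 0.1353]
orientation: [0.707, -0.018, 0.707, 0.018]
wrist_force: [-0.1, 0.7, 0.2]
grip_width: 0.0601
```

>>> move_arm --pt "-0.01 0 0 0" --pt "-0.02 0 0 0" --pt "-0.03 0 0 0" --pt "-0.03 0 0 0" --pt "-0.03 0 -0.01 0" --pt "-0.03 0 -0.015 0" --pt "-0.03 0 -0.01 0" --pt "0 0 0 0"

```text
time_s: 28.75
eef_pos: [0.4748, 0.1767, 0.3214]
orientation: [0.71, -0.017, 0.704, 0.02]
wrist_force: [0.4, 0.7, 0.3]
grip_width: 0.06
```

Run:
```python
from h import *
f=snap('wrist','w10');plates(f,.1224); s=snap('side','s10');c=snap('scene','sc10'); print(T()[0],st()['time_s'])
a=cv2.resize(s['img'][70:170,270:350],None,fx=6,fy=6,interpolation=cv2.INTER_CUBIC);cv2.imwrite('pics/c10.png',a[...,::-1])
b=cv2.resize(c['img'][140:250,370:440],None,fx=5,fy=5,interpolation=cv2.INTER_CUBIC);cv2.imwrite('pics/c11.png',b[...,::-1])
```

```text
[321.9 206.3] [ 303  180   39   54 2077] [0.5075 0.178  0.1224] ((508.247314453125, 178.0792236328125), (53.20234298706055, 36.67523956298828), 2.7602193355560303)
[0.47377534 0.17647782 0.31529034] 28.9
```

View pics/w10.png

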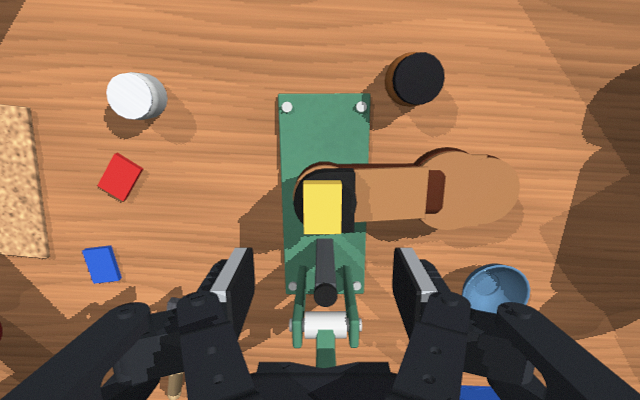

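View pics/c10.png

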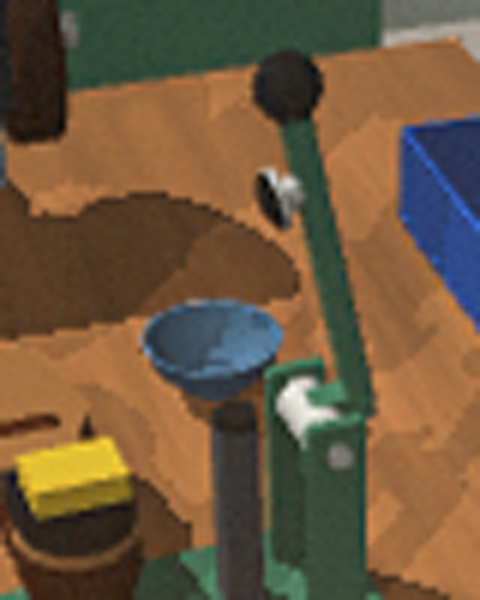

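View pics/c11.png

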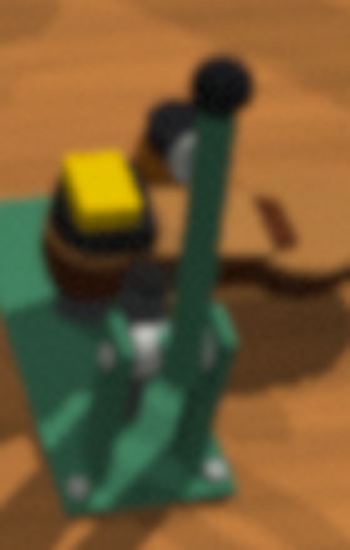

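Run:
```python
from h import *
s=load('s10');c=load('sc10')
S=lambda u,v:(270+(u+.5)/6-.5,70+(v+.5)/6-.5)
C=lambda u,v:(370+(u+.5)/5-.5,140+(v+.5)/5-.5)
c1,d1=ray(s,*S(288,86));c2,d2=ray(c,*C(222,87))
x=np.linalg.lstsq(np.stack([d1,-d2],1),c2-c1,rcond=None)[0]
print(c1+d1*x[0],c2+d2*x[1])
w=load('w10'); print('w10 hinge barrel ctr', onz(w,325,324,.125))
plan([.57,.183,.31],np.pi/2+.05); print(st()['qpos'])
```

```text
[0.63229188 0.1892841  0.30616009] [0.63293937 0.18856635 0.30510828]
w10 hinge barrel ctr [0.63663451 0.1875108  0.125     ]
eef [0.4738 0.1765 0.3153] yaw_y 1.622 tool delta [0.0053 0.0016 0.0964] spin 0.001
[0.6666, 0.1556, 0.1378, -0.0004, -1.5529, -2.1865]
```

>>> move_arm --pt "0 0.003 0.015 0" --pt "0 0 0.02 0" --pt "0 0 0.02 0" --pt "0 0 0.02 0" --pt "0.005 0 0.015 0" --pt "0 0 0.005 0" --pt "0 0 0 0" --pt "0 0 0 0" --claw 1

```text
time_s: 29.7
eef_pos: [0.5683, 0.1842, 0.3102]
orientation: [0.707, -0.018, 0.707, 0.018]
wrist_force: [0.4, -0.8, 0.5]
grip_width: 0.0853
```

Run:
```python
from h import *
f=snap('wrist','w11'); plan([.632,.188,.3095],np.pi/2+.05); print(st()['qpos']); print('knob px',proj(f,[.632,.1885,.3063]))
s=snap('side','s11')
a=cv2.resize(s['img'][40:170,250:360],None,fx=5,fy=5,interpolation=cv2.INTER_CUBIC);cv2.imwrite('pics/c12.png',cv2.resize(a,None,fx=.9,fy=.9)[...,::-1])
```

```text
eef [0.5683 0.1842 0.3106] yaw_y 1.622 tool delta [0.0011 0.0005 0.0638] spin 0.001
[0.575, 0.3457, 0.3771, 0.0, -1.602, -2.0948]
knob px [325.56592419 409.9219433 ]
```

View pics/w11.png

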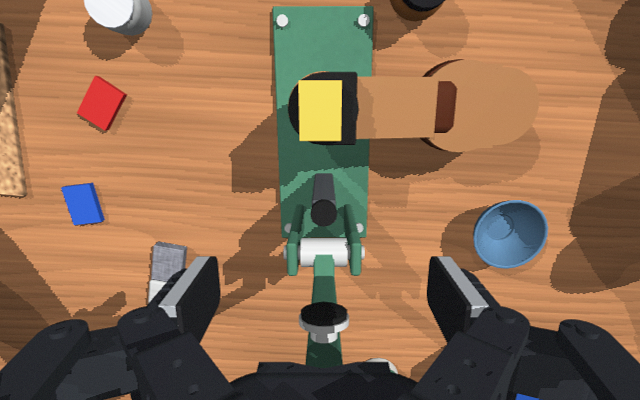

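View pics/c12.png

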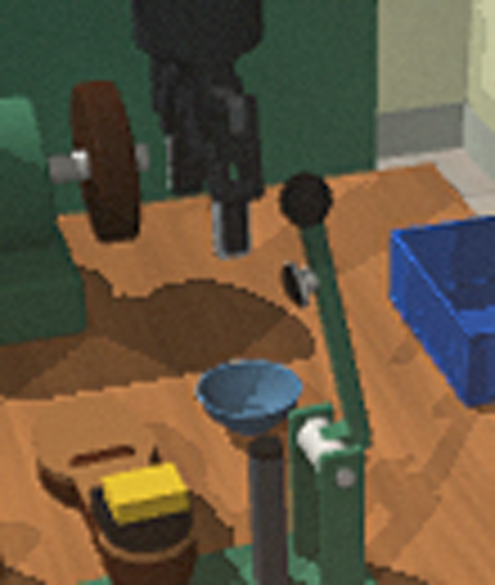

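>>> move_arm --pt "0.001 0 0.01 0" --pt "0 0 0.015 0" --pt "0 0 0.015 0" --pt "0 0 0.013 0" --pt "0 0 0.01 0" --pt "0 0 0 0" --pt "0 0 0 0" --pt "0 0 0 0"

```text
time_s: 30.6
eef_pos: [0.6313, 0.1875, 0.3097]
orientation: [0.707, -0.018, 0.707, 0.018]
wrist_force: [0.5, -1.0, 0.0]
grip_width: 0.0854
```

Run:
```python
from h import *
plan([.632,.188,.3095],np.pi/2+.05); f=snap('wrist','w12'); print(st()['wrist_force'],st()['qpos'])
s=snap('side','s12');c=snap('scene','sc12')
a=cv2.resize(s['img'][40:120,280:360],(400,400),interpolation=cv2.INTER_CUBIC);b=cv2.resize(c['img'][110:190,370:450],(400,400),interpolation=cv2.INTER_CUBIC);cv2.imwrite('pics/c13.png',np.hstack([a,b])[...,::-1])
```

```text
eef [0.6313 0.1875 0.3097] yaw_y 1.622 tool delta [0.0002 0.0005 0.0007] spin 0.001
[-1.4796, 0.6794, -0.2129] [0.5254, 0.4816, 0.5821, 0.0, -1.6707, -2.0451]
```

View pics/c13.png

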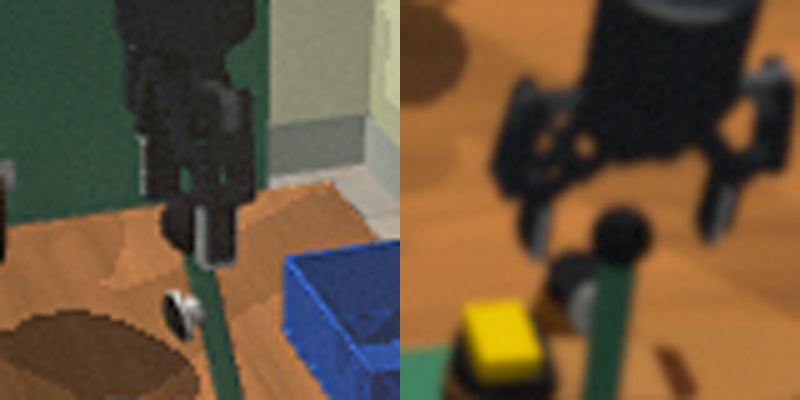

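Run:
```python
from h import *
s=load('s12');c=load('sc12')
for n,X in(('knob',[.632,.1885,.3063]),('Lpad tip',[.6333,.142,.303]),('Rpadtip',[.629,.234,.303])):
    p=proj(s,X);q=proj(c,X); print(n,(p-[280,40])*5,(q-[370,110])*5+[400,0])
```

```text
knob [187.83080495 220.00853351] [619.82060212 232.05112781]
Lpad tip [214.99940192 260.89539245] [530.69467709 244.12914884]
Rpadtip [160.15362425 193.13192956] [703.04050257 227.64158928]
```

>>> move_arm --pt "0 0 0 0" --pt "0 0 0 0" --pt "0 0 0 0" --pt "0 0 0 0" --pt "0 0 0 0" --pt "0 0 0 0" --pt "0 0 0 0" --pt "0 0 0 0" --claw 0.2 --squeeze 45

```text
time_s: 31.55
eef_pos: [0.6317, 0.1876, 0.3096]
orientation: [0.707, -0.018, 0.707, 0.018]
wrist_force: [-1.0, 0.7, 2.0]
grip_width: 0.032
```

Run:
```python
from h import *
s=st(); print(s['grip_width'],s['wrist_force'],s['eef_pos'])
H=np.array([.6433,.115]); 
# arc increments in tool z (fwd) and tool x (down)
kn=lambda a:np.array([-(190*np.cos(a)-26*np.sin(a)),190*np.sin(a)+26*np.cos(a)])/1000
a=np.linspace(1.38,.058,33)
K=np.array([kn(x) for x in a]); D=np.diff(K,axis=0)
for i in range(0,32,8): print(np.round(np.c_[-D[i:i+8,1],D[i:i+8,0]],4).tolist(), K[i+8].round(4), a[i+8].round(3))
```

```text
0.032 [-0.9509, 0.7356, 1.979] [0.6317, 0.1876, 0.3096]
[[0.0006, -0.0079], [0.0009, -0.0079], [0.0012, -0.0078], [0.0016, -0.0078], [0.0019, -0.0077], [0.0022, -0.0076], [0.0025, -0.0075], [0.0028, -0.0074]] [-0.0721  0.1777] 1.049
[[0.0031, -0.0073], [0.0034, -0.0071], [0.0037, -0.007], [0.004, -0.0068], [0.0043, -0.0067], [0.0046, -0.0065], [0.0048, -0.0063], [0.0051, -0.0061]] [-0.1258  0.1447] 0.719
[[0.0053, -0.0059], [0.0056, -0.0056], [0.0058, -0.0054], [0.006, -0.0052], [0.0062, -0.0049], [0.0064, -0.0047], [0.0066, -0.0044], [0.0068, -0.0041]] [-0.166  0.096] 0.389
[[0.0069, -0.0038], [0.0071, -0.0035], [0.0072, -0.0032], [0.0074, -0.0029], [0.0075, -0.0026], [0.0076, -0.0023], [0.0077, -0.002], [0.0077, -0.0017]] [-0.1882  0.037 ] 0.058
```

>>> move_arm --pt "0.0005 0 -0.008 0" --pt "0.001 0 -0.008 0" --pt "0.001 0 -0.008 0" --pt "0.0015 0 -0.008 0" --pt "0.002 0 -0.0075 0" --pt "0.002 0 -0.0075 0" --pt "0.0025 0 -0.0075 0" --pt "0.003 0 -0.0075 0"

```text
time_s: 32.35
eef_pos: [0.5692, 0.1842, 0.2955]
orientation: [0.707, -0.018, 0.707, 0.018]
wrist_force: [1.5, 0.5, 0.7]
grip_width: 0.0315
```

>>> move_arm --pt "0.003 0 -0.0075 0" --pt "0.0035 0 -0.007 0" --pt "0.0035 0 -0.007 0" --pt "0.004 0 -0.007 0" --pt "0.0045 0 -0.0065 0" --pt "0.0045 0 -0.0065 0" --pt "0.005 0 -0.0065 0" --pt "0.005 0 -0.006 0"

```text
time_s: 33.15
eef_pos: [0.515, 0.1813, 0.2627]
orientation: [0.707, -0.018, 0.707, 0.018]
wrist_force: [-1.1, -1.7, 3.9]
grip_width: 0.0318
```

Run:
```python
from h import *
s=st(); print(s['grip_width'],s['wrist_force'],s['eef_pos'])
e,R=T(); print('pred knob tcp',.6433-.1258*.9987,.1864-.1258*.051,.115+.1447+.003)
snap('wrist','w14');s=snap('side','s14')
a=cv2.resize(s['img'][60:180,250:350],None,fx=5,fy=5,interpolation=cv2.INTER_CUBIC);cv2.imwrite('pics/c14.png',a[...,::-1])
```

```text
0.0318 [-1.0531, -1.6911, 3.8656] [0.515, 0.1813, 0.2627]
pred knob tcp 0.51766354 0.1799842 0.2627
```

View pics/c14.png

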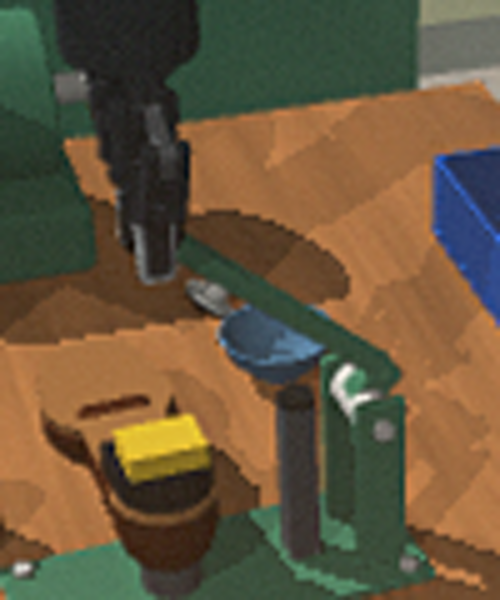

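>>> move_arm --pt "0.0055 0 -0.0055 0" --pt "0.0055 0 -0.0055 0" --pt "0.006 0 -0.0055 0" --pt "0.006 0 -0.005 0" --pt "0.006 0 -0.005 0" --pt "0.0065 0 -0.0045 0" --pt "0.0065 0 -0.0045 0" --pt "0.007 0 -0.004 0"

```text
time_s: 34.05
eef_pos: [0.4758, 0.1792, 0.213]
orientation: [0.707, -0.018, 0.707, 0.018]
wrist_force: [-1.6, -4.8, 2.8]
grip_width: 0.0317
```

>>> move_arm --pt "0.007 0 -0.0035 0" --pt "0.007 0 -0.0035 0" --pt "0.007 0 -0.003 0" --pt "0.007 0 -0.003 0" --pt "0.007 0 -0.0025 0" --pt "0.006 0 -0.002 0" --pt "0.004 0 -0.001 0" --pt "0 0 0 0"

```text
time_s: 34.85
eef_pos: [0.457, 0.1782, 0.1675]
orientation: [0.706, -0.018, 0.708, 0.017]
wrist_force: [-0.1, -6.4, -1.0]
grip_width: 0.0319
```

Run:
```python
from h import *
s=snap('side','s15'); f=snap('wrist','w15');t=st(); print(t['grip_width'],t['wrist_force'],t['eef_pos'],t['time_s'])
a=cv2.resize(s['img'][80:180,250:350],None,fx=5.5,fy=5.5,interpolation=cv2.INTER_CUBIC);cv2.imwrite('pics/c15.png',a[...,::-1])
```

```text
0.0315 [-0.7607, -4.9827, -0.1593] [0.4572, 0.1782, 0.168] 34.95
```

View pics/c15.png

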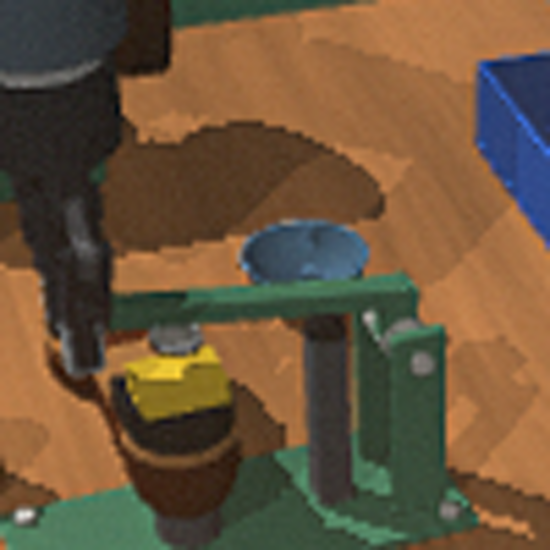

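>>> move_arm --pt "0.003 -0.001 -0.0005 0" --pt "0.003 0 -0.0005 0" --pt "0.003 0 -0.0005 0" --pt "0.002 0 0 0" --pt "0.001 0 0 0" --pt "0 0 0 0" --pt "0 0 0 0" --pt "0 0 0 0"

```text
time_s: 35.75
eef_pos: [0.4553, 0.178, 0.1559]
orientation: [0.706, -0.018, 0.708, 0.018]
wrist_force: [-4.5, -0.5, 0.6]
grip_width: 0.0317
```

>>> move_arm --pt "0.001 0 0 0" --pt "0 0 0 0" --pt "0.001 0 0 0" --pt "0 0 0 0" --pt "0 0 0 0" --pt "0 0 0 0" --pt "0 0 0 0" --pt "0 0 0 0"

```text
time_s: 36.55
eef_pos: [0.4553, 0.1779, 0.1541]
orientation: [0.706, -0.017, 0.708, 0.018]
wrist_force: [-5.9, 0.6, 1.6]
grip_width: 0.0317
```

>>> move_arm --pt "0.001 0 -0.001 0" --pt "0 0 0 0" --pt "0.001 0 0 0" --pt "0 0 0 0" --pt "0 0 0 0" --pt "0 0 0 0" --pt "0 0 0 0" --pt "0 0 0 0"

```text
time_s: 37.35
eef_pos: [0.4549, 0.1778, 0.1525]
orientation: [0.707, -0.018, 0.707, 0.018]
wrist_force: [-5.6, 0.2, 1.2]
grip_width: 0.0318
```

>>> move_arm --pt "0.001 0 0 0" --pt "0 0 0 0" --pt "0.001 0 0 0" --pt "0 0 0 0" --pt "0 0 0 0" --pt "0 0 0 0" --pt "0 0 0 0" --pt "0 0 0 0"

```text
time_s: 38.15
eef_pos: [0.455, 0.1779, 0.1505]
orientation: [0.707, -0.018, 0.707, 0.019]
wrist_force: [-6.0, -0.1, 2.6]
grip_width: 0.0318
```

>>> move_arm --pt "0.001 0 -0.001 0" --pt "0 0 0 0" --pt "0.001 0 0 0" --pt "0 0 0 0" --pt "0 0 0 0" --pt "0 0 0 0" --pt "0 0 0 0" --pt "0 0 0 0"

```text
time_s: 38.95
eef_pos: [0.455, 0.1778, 0.1491]
orientation: [0.707, -0.018, 0.706, 0.018]
wrist_force: [0.7, 2.1, 2.2]
grip_width: 0.0315
```

Run:
```python
from h import *
s=snap('side','s16'); f=snap('wrist','w16');t=st(); print(t['grip_width'],t['wrist_force'],t['eef_pos'],t['time_s'])
a=cv2.resize(s['img'][110:170,250:340],None,fx=8,fy=8,interpolation=cv2.INTER_CUBIC);cv2.imwrite('pics/c16.png',a[...,::-1])
```

```text
0.0318 [1.7456, 2.7243, 2.5051] [0.455, 0.1778, 0.1491] 39.05
```

View pics/c16.png

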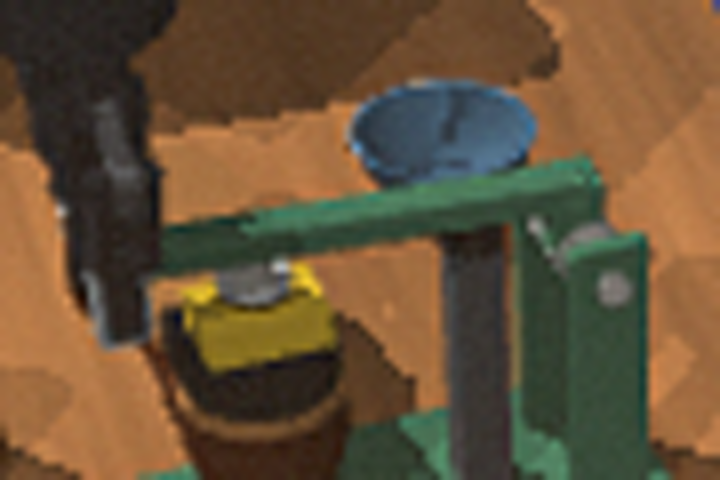

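View pics/w16.png

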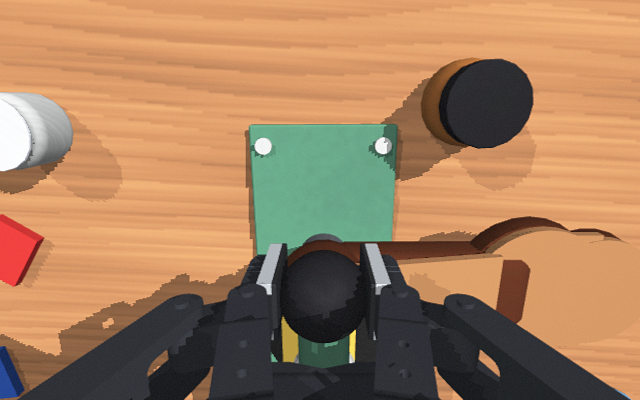

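>>> move_arm --pt "0.001 0 0 0" --pt "0 0 0 0" --pt "0.001 0 0 0" --pt "0 0 0 0" --pt "0 0 0 0" --pt "0 0 0 0" --pt "0 0 0 0" --pt "0 0 0 0" --squeeze 60

```text
time_s: 39.85
eef_pos: [0.455, 0.1778, 0.1488]
orientation: [0.708, -0.018, 0.706, 0.019]
wrist_force: [-4.2, 1.1, 14.2]
grip_width: 0.0315
```

>>> move_arm --pt "0.001 0 0 0" --pt "0 0 0 0" --pt "0.001 0 0 0" --pt "0 0 0 0" --pt "0 0 0 0" --pt "0 0 0 0" --pt "0 0 0 0" --pt "0 0 0 0"

```text
time_s: 40.65
eef_pos: [0.4551, 0.1778, 0.1485]
orientation: [0.708, -0.018, 0.706, 0.019]
wrist_force: [-10.7, 0.9, 26.2]
grip_width: 0.0318
```

Run:
```python
from h import *
s=snap('side','s17'); c=snap('scene','sc17'); f=snap('wrist','w17');t=st(); print(t['grip_width'],t['wrist_force'],t['eef_pos'],t['time_s'],np.abs(t['qd']).max())
o=(250,110)
a=cv2.resize(s['img'][110:170,250:340],None,fx=8,fy=8,interpolation=cv2.INTER_CUBIC);cv2.imwrite('pics/c17.png',a[...,::-1])
b=cv2.resize(c['img'][150:240,360:440],None,fx=6,fy=6,interpolation=cv2.INTER_CUBIC);cv2.imwrite('pics/c18.png',b[...,::-1])
H=np.array([.6433,.1865,.115]);xh=np.array([.9987,.051,0]);z=np.array([0,0,1])
for an in(0,.055):
    P=lambda l,h:H-xh*(l*np.cos(an)-h*np.sin(an))+z*(l*np.sin(an)+h*np.cos(an))
    for l,h in((.135,0),(.19,.026),(.0,0.026)): print(an,l,((proj(s,P(l,h))-o)*8).round(1),((proj(c,P(l,h))-[360,150])*6).round(1), P(l,h).round(4),((proj(f,P(l,h)))).round(1))
```

```text
0.0315 [-11.6763, 0.7269, 26.3653] [0.4551, 0.1778, 0.1485] 40.8 0.0018
0 0.135 [250.7 311.7] [178.1 159.2] [0.5085 0.1796 0.115 ] [321.1 344.6]
0 0.19 [104. 285.] [156.9  52.3] [0.4535 0.1768 0.141 ] [320.5 274.5]
0 0.0 [576.8 185.4] [262.2 316.1] [0.6433 0.1865 0.141 ] [321.5 579.6]
0.055 0.135 [249.6 295.6] [180.2 149.2] [0.5087 0.1796 0.1224] [321.1 355.1]
0.055 0.19 [105.4 260.9] [160.4  39.6] [0.4553 0.1769 0.1514] [320.3 292.1]
0.055 0.0 [580.2 184.8] [263.1 318.3] [0.6447 0.1866 0.141 ] [321.5 581.2]
```

View pics/c17.png

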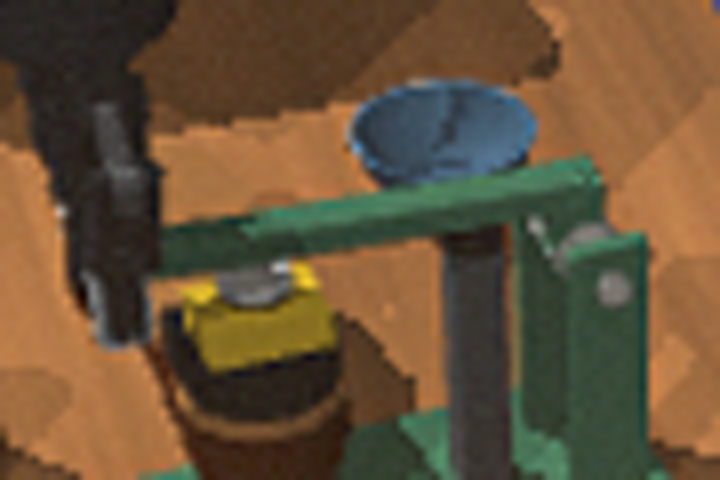

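View pics/c18.png

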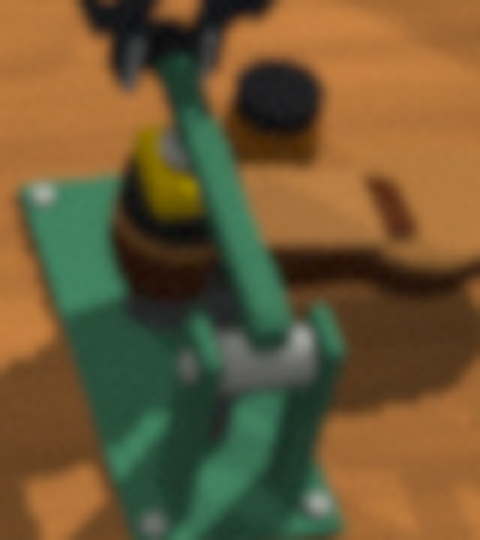

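Run:
```python
from h import *
t=st(); print(t['grip_width'],t['wrist_force'],t['eef_pos'],t['time_s'])
print(ticket.sign_off()); t=st(); print(t['wrist_force'],t['eef_pos'])
```

```text
0.0315 [-11.6763, 0.7269, 26.3653] [0.4551, 0.1778, 0.1485] 40.8
the job is handed in; nothing more can be done
None
the job is handed in; nothing more can be done
```

I stacked two yellow plates on the heel and brought the arm down by its ball knob. I handed the job in at 40.8 s, still gripping and pressing the knob. No verdict was reported.

- **Plate count:** Touching down with each plate put the heel at about 106.4 mm, so the gap is about 8.6 mm and needs two plates. A rougher camera estimate gave about 104 mm, which also means two.
- **Stack:** The wrist camera put both plates within about 3 mm of the heel centre, flat and aligned. The last side and scene pictures showed no shift.
- **Final state:** The wrist force was steady at about 26 N upward. I calculate that as roughly 35 N at the foot, but it was not measured there.
- **Arm angle:** The foot and knob in the pictures fit about 0.055 rad. The measured tool height suggests a lower angle, about 0.02 to 0.03 rad, probably because the knob sits a few mm off in the grip. Both are below the 0.076 limit and off the stop.
- **Other things:** I touched nothing else that I know of, and saw no bystander or look-alike moved in the pictures. I did not measure their positions at the end.

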